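# Load a ball stud into its assembly nest

### The arm

A 6-joint arm with a two-finger parallel gripper is mounted at the origin on the work surface. World frame = base frame: x ahead of the robot, y to its left, z up, the work surface at z = 0. Lengths are in mm, angles in rad, forces in N, time in s.
With the tool pointing down it reaches from about 350 to 975 mm from the base axis. Payload 7.1 kg.
Tool frame: the origin (TCP) lies at the very end of the fingers, on their centre line; the grasp point (between the pads) lies 19 mm behind it; z points along the fingers, x is the direction in which the jaws open and shut, and the axes are right-handed (so a half turn about z gives the same grasp; the last joint's range is limited). The gripper opens to 88 mm and grips with 3 to 60 N. Pads are 20 mm wide; open, the fingers measure 115 mm over their backs; the gripper's body (75 mm by 178 mm) begins 61 mm behind the grasp point.
Start: joints at [-1.36, 0.423, 1.63, -0, 1.089, -0.019], TCP at [142.384, -608.549, 222.675] pointing down, gripper open.
Joint ranges: [-3, 3], [-0.9, 2.11], [0.09, 2.58], [-1.31, 4.45], [0.11, 2.69], [-2.54, 2.54]. Speed limits (rad/s): [2.39, 2.39, 3.01, 3.14, 3.14, 3.14].

### API

Orientations are given as a rotation vector (axis times angle).
In Python, from workcell import * gives the robot as it stands.
- The arm moves only by the tool arm_command, never from a script. Its argument "increments" is a list of rows, each a list of 2 entries, a list of its own where there are three numbers: the shift along the tool's x, y, z in cm, then the turn about the tool's z in degrees. In form: [[[dx, dy, dz], turn], ...]. A call has 1 to 20 rows; each row shifts and turns the pose as measured when the row begins, along the tool's axes as they then stand; what a row does not reach is not made up. A row lasts 1/10 s, in which the tool goes at most 50 mm and 8.59 degrees, less where a joint would pass 70% of its speed; a pose out of reach is approached as far as the arm can. A call is refused whole if a number of a shift passes 5 or a number of a turn 8.59, either way. A call with a gripper value outside its range is refused whole. "gripper" is the opening, from 0 (shut) to 1 (fully open), set as the call begins (left out, the last holds). The fingers move at their own pace and stop on an object; the grip force is fixed at half the most. Time passes only in rows, so rows that do not move let the fingers close. It gives the time, the measured TCP pose, the force and the opening at its end, in the units of the state.
- get_obs(): the state, without advancing time (a new reading comes with each control period).
- get_image(name): name is "scene" or "top" or "wrist"; returns the picture (480x640x3 uint8, red, green, blue); there is no depth.
- camera_params(name): a dict with "K" (3x3 intrinsics, pixels), "rvec" (rotation vector, rad) and "tvec" (3), from world to camera coordinates, as OpenCV has them; the wrist camera has in their place "T_tool_cam" (4x4, takes a point from camera to tool coordinates, whose origin is the TCP and whose axes are the tool frame's). Camera axes: x right, y down, z forward; pixel columns grow to the right and rows downward; lengths in mm; the calibration is good to about 2 mm. A picture is of the moment at which its call begins: read the wrist's pose just before it. camera_params takes no time and is no camera call.
- close_job(): hands the job in, once; it reports no verdict.
The state is a dict: "t": time; "qpos": joint angles; "qvel": joint speeds; "joint_torque": joint torques, N m; "ee_pos": TCP position; "orientation": TCP orientation; "ft_force": force on the tool from outside, world axes, zero at the start; "moment": the same for the moment, N m; "width": finger opening in mm.
Only numpy, scipy, OpenCV 4.12 (cv2) and the standard library are available. Lean on these libraries where they do the work, as an engineer would, in place of code of your own. Each camera call takes 0.05 s, during which the arm holds its last target.

### The job

Press down the sprung catch in the narrow gap at the front of the assembly nest so that its clear lid springs open. Then take the ball stud with the larger ball from its rest and gently stand it, ball down and shank straight up, in the ring seat inside the nest, where it must stay standing by itself with the lid open. Leave the small stud in its rest and do not push the other things about.

Things in the scene. Friction and masses are not known exactly. Their poses are not given: they have to be found in the camera images.
- stud: The ball stud to load, plain aluminium: a 52 mm ball with a straight round shank 24 mm in diameter up to 88 mm from the ball's centre, then a threaded tip 19 mm in diameter up to 108 mm. About 0.28 kg, centre of mass within 5 mm of the ball's centre. Origin: the ball's centre; +z along the shank to the tip. It starts in rest_a, ball centre 30 mm above the table, shank rising 40 degrees above level.
- rest_a: Fixed grey rest of that stud: a plate 110 by 66 by 5 mm with a black ring for the ball and a post with a rubber saddle 20 mm wide (narrower than the shank) under the shank, 29 to 43 mm from the ball's centre; beyond it the shank is free on all sides. Origin: on the table under the ball's centre; the shank leans towards its -x; z up.
- small_stud: A second ball stud, not wanted: same shank and length, but its ball is only 40 mm in diameter. It leans in a rest of its own in the same way. Origin: centre of its ball; +z along the shank to the tip.
- nest: Assembly nest, a fixed grey box 140 (x) by 130 mm (y), walls 6 mm thick, 60 mm high, under a clear lid. In its middle is the seat, a black ring of 38 mm inner, 60 mm outer diameter, rim 28 mm above the table; the ball sits on it like an egg in its cup. On the -x side two cheeks 56 mm high, 44 mm apart, reach 130 mm from the seat axis. Origin: on the table under the seat axis; z up.
- seat (a point): Where the ball's centre lies when the ball is seated: on the seat axis, 45.7 mm above the table. Axes as the nest's.
- lid (a joint): Angle of the clear lid (rad): 0 shut, 1.6 fully open. Hinge along the nest's y, 70 mm to +x of the seat axis, 60 mm above the table. Lid 140 mm long; its steel tongue, 11 mm long, is held under the catch's hook. Once freed it springs fully open by itself within about 3 s and stays; it then stands upright on the nest's +x side, top about 210 mm above the table.
- catch (a joint): Angle of the sprung steel catch (rad): 0 at rest with its hook over the lid's tongue; about 0.2 lets the lid go; 0.35 is its stop. It springs back when let go.
- catch_pad (a point): Centre of the top of the catch's press pad, in the gap between the cheeks, 13 mm below their tops; at rest 113 mm to -x of the seat axis, 43 mm above the table. Pad 30 mm wide, usable 12 mm either way along the nest's x; the catch's stem and hook, 70 mm high, stand on its +x side. Pressed straight down it takes 3 to 7 N and sinks about 9 mm to its stop.
- oil_bottle: Bystander: white bottle, 48 mm diameter, 130 mm tall, standing beside the rest of the stud, about 110 mm to its -y side. Origin under its centre.
- boot: Bystander: black rubber boot, 52 mm wide, 34 mm tall. Origin under its centre.
- nut: Bystander: round dark nut, 34 mm wide, 22 mm tall, beside the stud's rest. Origin under its centre.
- grease_tin: Bystander: flat tin, 60 mm diameter, 45 mm tall, close behind the nest. Origin under its centre.
- spray_can: Bystander: blue can, 56 mm diameter, 160 mm tall. Origin under its centre.
- spanner: Bystander: spanner 170 mm long, lying close beside the rest of the small stud. Origin under its middle.
- tote: Bystander: loose open blue box 100 by 150 by 55 mm. Origin under its centre.

How it is judged (in metres and radians):
On the way:
1. the catch has been pressed and the lid has sprung open (beyond 1.4 rad) (value of joint lid above 1.4 rad), for 0.2 s.
At the end, for the whole second after the job is handed in: The lid is open (beyond 1.4 rad), the large stud's ball is within 5 mm of its seated place on the ring seat, its shank is within 0.15 rad of vertical, threaded tip up, and it stands still and released (value of joint lid above 1.4 rad and distance between stud and seat below 0.005 m and angle between stud's own z axis and vertical below 0.15 rad and linear speed of stud below 0.02 m/s and angular speed of stud below 0.1 rad/s); the robot touches nothing.
It fails at once if a bystander is pushed or carried more than 30 mm (distance of any of oil_bottle, boot, nut, grease_tin, spray_can, spanner, tote from where it was at the start of the episode above 0.03 m).
It fails at once if a standing bystander is knocked over (angle between any of oil_bottle, boot, nut, grease_tin, spray_can, tote's own z axis and vertical above 0.6 rad).
It fails at once if the small stud is taken or knocked from its rest (distance of small_stud from where it was at the start of the episode above 0.015 m).
It fails at once if the ball stud is rammed onto the nest (more than 60 N) (contact force between stud and nest above 60 N).
It fails at once if the ball stud is dropped into the seat (it moves faster than 0.35 m/s within 20 mm of its seated place, as after a fall of about 7 mm or more) (distance between stud and seat below 0.02 m and linear speed of stud above 0.35 m/s).
It also fails if it takes over 61 s, if anything falls off the work surface, if the arm or the gripper's body presses on something with over 40 N, if the wrist force passes 120 N, or if a joint passes its speed limit or range.

## Working session

There is one attempt and no reset: what is moved stays moved. The work goes in short steps, Python scripts to look and compute and a tool call to move; the robot and the scene stay as the last step left them, time stands still between calls to the robot, and variables do not carry over. Pictures are saved under pics/ and viewed, and the job is handed in when it is done.

Besides the shell and the picture viewer there is one more tool, called after "Call:" in YAML: its name, and indented under it one key for each argument. arm_command: Moves the arm, as the interface text tells. Its arguments: {"type":"object","properties":{"increments":{"type":"array","items":{"type":"array"}},"gripper":{"type":"number"}},"required":["increments"]}

```bash
mkdir -p pics; ls
python3 - <<'E'
from workcell import *
import cv2
o=get_obs();print(o)
for n in ["scene","top","wrist"]:
    cv2.imwrite(f"pics/{n}0.png",get_image(n)[:,:,::-1]); print(n,camera_params(n))
E
```

```text
pics
{'t': 0.0, 'qpos': array([-1.36001972e+00,  4.23836525e-01,  1.63070578e+00,  2.33845028e-08,
        1.08863495e+00, -1.89751206e-02]), 'qvel': array([-0.00137024,  0.00099293, -0.00032625,  0.00066105,  0.00125173,
        0.000955  ]), 'joint_torque': array([-2.28805635e-03, -5.44618106e+01, -2.73661155e+01,  6.40924461e-02,
        2.27945996e-02, -9.98950759e-05]), 'ee_pos': array([ 142.25377773, -608.00061714,  221.89821476]), 'orientation': array([-2.46063882e+00,  1.95154413e+00,  1.91985802e-03]), 'ft_force': array([-0.19603164,  0.05752716, -0.14615322]), 'moment': array([0.01480595, 0.00317994, 0.03178022]), 'width': 87.82044308649043}
scene {'K': array([[563.35493724,   0.        , 312.36658616],
       [  0.        , 563.35493724, 234.3766272 ],
       [  0.        ,   0.        ,   1.        ]]), 'rvec': array([ 1.98065491,  1.73616426, -0.53244308]), 'tvec': array([ -62.69320998, -427.89632149, 1404.14835281])}
top {'K': array([[442.78396442,   0.        , 325.09370444],
       [  0.        , 442.78396442, 242.62668743],
       [  0.        ,   0.        ,   1.        ]]), 'rvec': array([ 2.13653667, -2.15051144,  0.19737111]), 'tvec': array([ -8.47058134, 597.74017959, 857.10849525])}
wrist {'K': array([[374.6233425 ,   0.        , 327.5678111 ],
       [  0.        , 374.6233425 , 229.64603738],
       [  0.        ,   0.        ,   1.        ]]), 'T_tool_cam': array([[ 9.99999338e-01, -9.83865219e-04, -5.96759226e-04,
         1.16294140e+00],
       [ 1.11751508e-03,  9.54004577e-01,  2.99789958e-01,
        -8.21096124e+01],
       [ 2.74358121e-04, -2.99790426e-01,  9.54005045e-01,
        -1.61333035e+02],
       [ 0.00000000e+00,  0.00000000e+00,  0.00000000e+00,
         1.00000000e+00]])}
```

View pics/scene0.png

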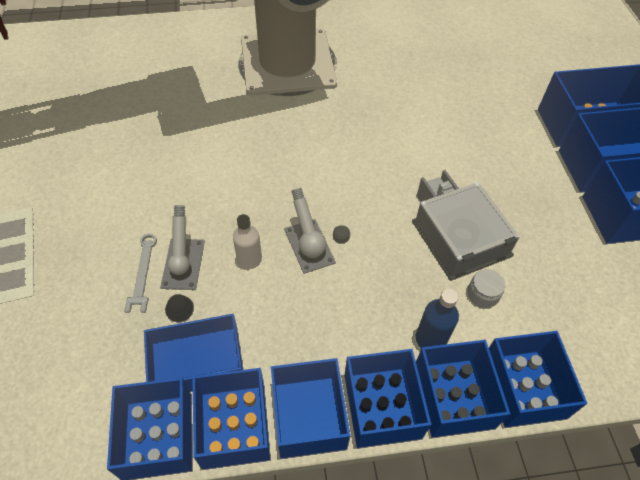

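View pics/top0.png

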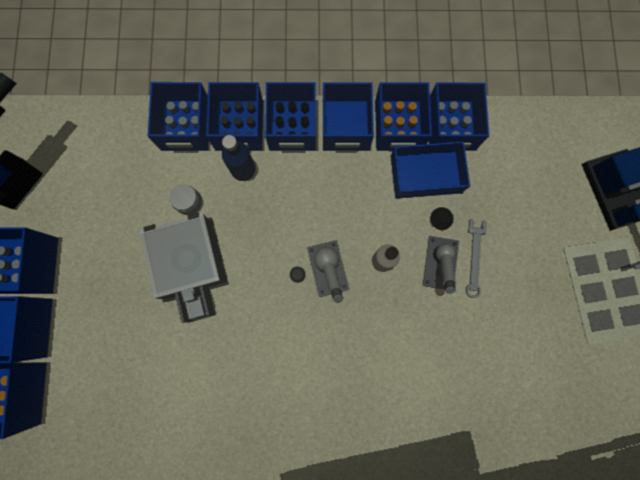

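View pics/wrist0.png

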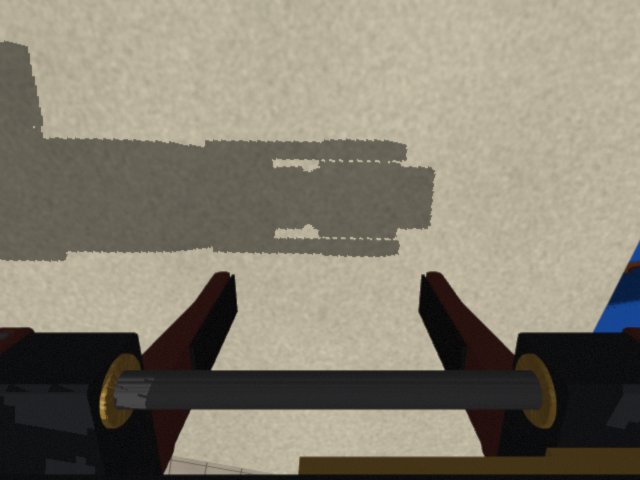

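The scene view shows the small stud at about (179,265), the big stud at (312,243) and the nest around (465,225). In the top view the same items are at (445,255), (327,260) and (180,257). The tool always points down, so my plan is:
1. Press the catch.
2. Pinch the shank and swing it upright about the ball while it is still in its rest.
3. Carry the stud upright to the seat.

Next I'll enlarge the crops to take measurements.

Run:
```python
import cv2
t=cv2.imread("pics/top0.png"); s=cv2.imread("pics/scene0.png")
def crop(im,x,y,w,h,k,n): cv2.imwrite(n,cv2.resize(im[y:y+h,x:x+w],None,fx=k,fy=k,interpolation=cv2.INTER_CUBIC))
crop(t,130,200,100,125,4.8,"pics/topnest.png")
crop(t,280,230,130,80,6,"pics/topstud.png")
crop(s,400,160,130,120,5,"pics/scnest.png")
crop(s,270,175,90,110,5,"pics/scstud.png")
```

```text
(no output)
```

View pics/topnest.png

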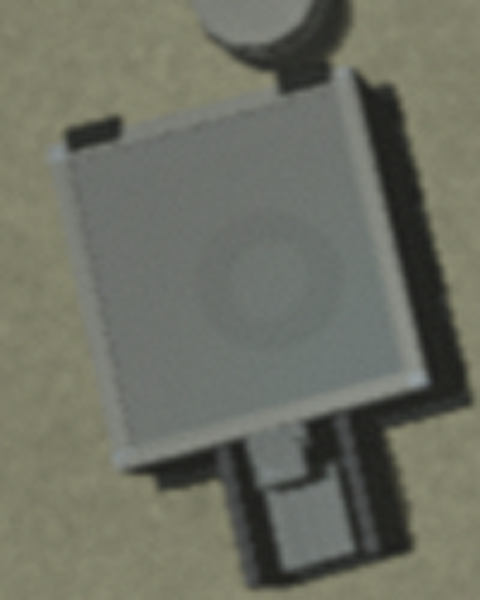

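View pics/topstud.png

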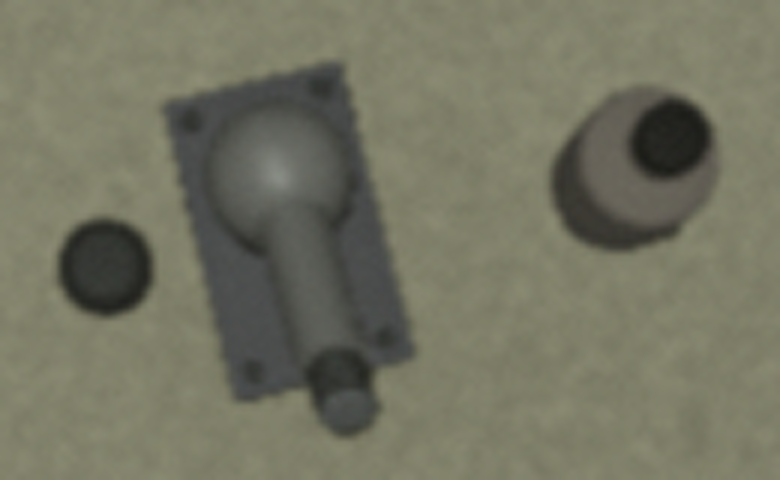

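View pics/scnest.png

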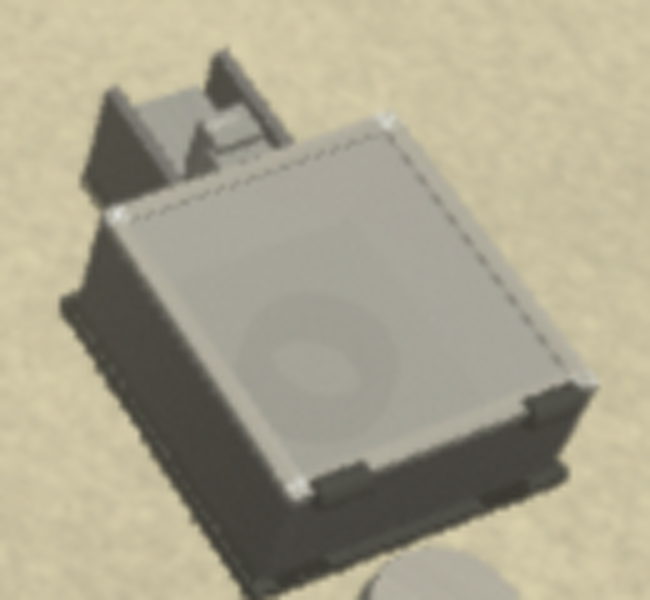

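View pics/scstud.png

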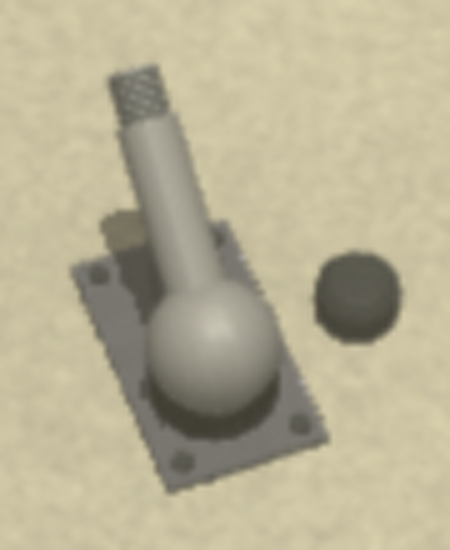

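```bash
cat > h.py <<'E'
import numpy as np,cv2
from scipy.optimize import least_squares
from scipy.spatial.transform import Rotation as R
from workcell import *
def proj(n,P):
    c=camera_params(n); return cv2.projectPoints(np.array(P,float).reshape(-1,1,3),c["rvec"],c["tvec"],c["K"],None)[0].reshape(-1,2)
def body(p,P):
    P=np.array(P,float);c,s=np.cos(p[2]),np.sin(p[2]);o=P.copy()
    o[:,0]=p[0]+c*P[:,0]-s*P[:,1];o[:,1]=p[1]+s*P[:,0]+c*P[:,1];return o
def fit(obs,x0):
    # obs: list (cam, pts, pix)
    f=lambda p:np.concatenate([(proj(n,body(p,P))-np.array(q)).ravel() for n,P,q in obs])
    r=least_squares(f,x0,loss="soft_l1",x_scale=[100,100,1]);return r.x,r.fun.reshape(-1,2)
E
python3 - <<'E'
from h import *
T=lambda L,x,y,k:[(x+u/k,y+v/k) for u,v in L]
C=[(70,65,62),(70,-65,62),(-70,-65,62),(-70,65,62),(0,0,28)]
tn=T([(52,150),(345,72),(425,380),(120,465),(270,280)],130,200,4.8)
sn=T([(595,385),(297,490),(118,215),(388,120),(318,368)],400,160,5)
for obs in ([("top",C,tn)],[("scene",C,sn)],[("top",C,tn),("scene",C,sn)]):
    p,e=fit(obs,[600,350,0.2]);print("nest",p.round(3));print(e.round(1).tolist())
c,s=np.cos(np.radians(40)),np.sin(np.radians(40))
S=[(0,0,30),(-108*c,0,30+108*s)]
ts=T([(280,170),(348,408)],280,230,6);ss=T([(214,345),(134,70)],270,175,5)
for obs in ([("top",S,ts)],[("scene",S,ss)],[("top",S,ts),("scene",S,ss)]):
    p,e=fit(obs,[600,0,0.2]);print("stud",p.round(3));print(e.round(1).tolist())
E
```

```text
nest [5.71269e+02 2.79074e+02 2.71000e-01]
[[-0.9, -0.3], [1.2, -1.2], [1.1, 1.0], [0.0, 1.4], [-1.8, -0.7]]
nest [5.70049e+02 2.82271e+02 2.71000e-01]
[[0.6, 0.2], [-0.7, 2.6], [-3.6, 0.3], [0.4, -1.1], [1.0, -3.3]]
nest [5.71110e+02 2.80738e+02 2.73000e-01]
[[-1.8, -0.2], [0.4, -1.1], [0.2, 1.0], [-0.8, 1.5], [-2.6, -0.7], [0.0, 0.7], [-1.3, 3.3], [-4.2, 0.9], [-0.3, -0.6], [0.4, -2.8]]
stud [ 5.65269e+02 -1.61130e+01  2.27000e-01]
[[0.2, 1.2], [-0.2, -1.0]]
stud [ 5.65308e+02 -1.18830e+01  2.42000e-01]
[[0.0, 0.1], [-0.0, -0.1]]
stud [ 5.65345e+02 -1.39240e+01  2.33000e-01]
[[-0.9, 1.2], [-1.1, -1.0], [-1.0, 0.2], [-0.7, -0.1]]
```

```bash
cat >> h.py <<'E'
def yaw(o): # world angle (deg) of tool x
    m=R.from_rotvec(o["orientation"]).as_matrix(); return np.degrees(np.arctan2(m[1,0],m[0,0]))
def plan(start,wps,dec=2):
    """start (x,y,z,yawdeg); wps list of (x,y,z,yaw,nrows), rows in tool axes (cm, deg)"""
    c=np.array(start,float);out=[]
    for w in wps:
        t=np.array(w[:4],float);n=w[4];s=c.copy()
        for i in range(1,n+1):
            g=s+(t-s)*i/n;d=g-c;a=np.radians(c[3])
            ex=np.array([np.cos(a),np.sin(a)]);ey=np.array([np.sin(a),-np.cos(a)])
            r=[round(d[:2]@ex/10,dec),round(d[:2]@ey/10,dec),round(-d[2]/10,dec)];tn=round(-d[3],1)
            out.append([r,tn]);c[:2]+=10*(ex*r[0]+ey*r[1]);c[2]-=10*r[2];c[3]-=tn
    return out,c
def here():
    o=get_obs();return [*o["ee_pos"],yaw(o)],o
E
python3 - <<'E'
from h import *
import json
s,o=here();print(s)
r,c=plan(s,[(330,-480,222,-30,8),(470,-250,222,40,7),(497,-30,210,103.5,9)],1)
print(len(r),c);print(json.dumps(r))
E
```

```text
[np.float64(142.27301305760463), np.float64(-608.1689144707713), np.float64(222.09231328259813), np.float64(-76.83591822729193)]
24 [497.28070162 -29.69470785 210.09231328 103.46408177]
[[[-1.0, -2.6, 0.0], -5.9], [[-0.8, -2.8, 0.0], -5.8], [[-0.4, -2.8, 0.0], -5.9], [[-0.2, -2.8, 0.0], -5.8], [[0.1, -2.9, 0.0], -5.9], [[0.4, -2.8, 0.0], -5.8], [[0.7, -2.7, 0.0], -5.9], [[1.0, -2.7, 0.0], -5.8], [[0.1, -3.8, 0.0], -10.0], [[0.7, -3.8, 0.0], -10.0], [[1.4, -3.6, 0.0], -10.0], [[2.0, -3.3, 0.0], -10.0], [[2.6, -2.9, 0.0], -10.0], [[3.0, -2.4, 0.0], -10.0], [[3.3, -1.9, 0.0], -10.0], [[1.8, -1.7, 0.1], -7.1], [[2.0, -1.4, 0.2], -7.0], [[2.2, -1.2, 0.1], -7.1], [[2.2, -0.9, 0.1], -7.0], [[2.4, -0.6, 0.2], -7.1], [[2.5, -0.4, 0.1], -7.1], [[2.4, 0.0, 0.1], -7.0], [[2.5, 0.3, 0.2], -7.1], [[2.4, 0.6, 0.1], -7.0]]
```

Call:
arm_command:
  increments:
    - [[-1.0,-2.6,0.0],-5.9]
    - [[-0.8,-2.8,0.0],-5.8]
    - [[-0.4,-2.8,0.0],-5.9]
    - [[-0.2,-2.8,0.0],-5.8]
    - [[0.1,-2.9,0.0],-5.9]
    - [[0.4,-2.8,0.0],-5.8]
    - [[0.7,-2.7,0.0],-5.9]
    - [[1.0,-2.7,0.0],-5.8]
    - [[0.1,-3.8,0.0],-8.5]
    - [[0.7,-3.8,0.0],-8.5]
    - [[1.3,-3.6,0.0],-8.5]
    - [[1.8,-3.3,0.0],-8.5]
    - [[2.2,-3.0,0.0],-8.5]
    - [[2.6,-2.7,0.0],-8.5]

```text
t: 1.55
ee_pos: [450.9, -272.0, 219.1]
orientation: [-3.074, -0.628, 0.003]
ft_force: [-0.3, -0.9, 0.3]
width: 88.3
```

Run:
```python
from h import *
import json
s,o=here();print(s,o['t'])
r,c=plan(s,[(497,-30,210,103.5,15)],1)
print(len(r),c);print(json.dumps(r))
```

```text
[np.float64(450.9259357594248), np.float64(-272.0317056227681), np.float64(219.13930143858101), np.float64(23.079188899357383)] 1.55
15 [497.25566848 -29.6175968  210.13930144 103.4791889 ]
[[[0.9, -1.4, 0.1], -5.4], [[1.1, -1.2, 0.0], -5.3], [[1.1, -1.2, 0.1], -5.4], [[1.3, -1.1, 0.0], -5.3], [[1.3, -0.9, 0.1], -5.4], [[1.4, -0.8, 0.1], -5.4], [[1.5, -0.7, 0.0], -5.3], [[1.6, -0.5, 0.1], -5.4], [[1.6, -0.4, 0.0], -5.4], [[1.6, -0.2, 0.1], -5.3], [[1.7, -0.1, 0.1], -5.4], [[1.6, 0.1, 0.0], -5.3], [[1.6, 0.2, 0.1], -5.4], [[1.6, 0.4, 0.1], -5.4], [[1.6, 0.6, 0.0], -5.3]]
```

Call:
arm_command:
  increments:
    - [[0.9,-1.4,0.1],-5.4]
    - [[1.1,-1.2,0.0],-5.3]
    - [[1.1,-1.2,0.1],-5.4]
    - [[1.3,-1.1,0.0],-5.3]
    - [[1.3,-0.9,0.1],-5.4]
    - [[1.4,-0.8,0.1],-5.4]
    - [[1.5,-0.7,0.0],-5.3]
    - [[1.6,-0.5,0.1],-5.4]
    - [[1.6,-0.4,0.0],-5.4]
    - [[1.6,-0.2,0.1],-5.3]
    - [[1.7,-0.1,0.1],-5.4]
    - [[1.6,0.1,0.0],-5.3]
    - [[1.6,0.2,0.1],-5.4]
    - [[1.6,0.4,0.1],-5.4]
    - [[1.6,0.6,0.0],-5.3]
    - [[0,0,0],0]
    - [[0,0,0],0]

```text
t: 3.25
ee_pos: [489.4, -12.8, 208.5]
orientation: [-1.854, -2.525, -0.0]
ft_force: [0.7, 0.5, 0.0]
width: 87.6
```

```bash
cat >> h.py <<'E'
def wproj(tp,yw_or_rv,P,prm):
    T=np.eye(4);T[:3,:3]=R.from_rotvec(yw_or_rv).as_matrix();T[:3,3]=tp
    W=np.linalg.inv(T@prm["T_tool_cam"]);return cv2.projectPoints(np.array(P,float).reshape(-1,1,3),cv2.Rodrigues(W[:3,:3])[0],W[:3,3],prm["K"],None)[0].reshape(-1,2)
def wfit(pos,rv,P,q,x0):
    prm=camera_params("wrist")
    f=lambda p:(wproj(pos,rv,body(p,P),prm)-np.array(q)).ravel()
    r=least_squares(f,x0,loss="soft_l1",x_scale=[100,100,1]);return r.x,r.fun.reshape(-1,2)
def wshot(name):
    o=get_obs();im=get_image("wrist")[:,:,::-1];cv2.imwrite(f"pics/{name}.png",im)
    np.savez(f"{name}.npz",pos=o["ee_pos"],rv=o["orientation"]);print(o["t"],o["ee_pos"].round(1),yaw(o).round(2),o["ft_force"].round(1))
E
python3 - <<'E'
from h import *
wshot("w1")
E
```

```text
3.25 [489.4 -12.8 208.5] 107.42 [0.7 0.5 0. ]
```

View pics/w1.png

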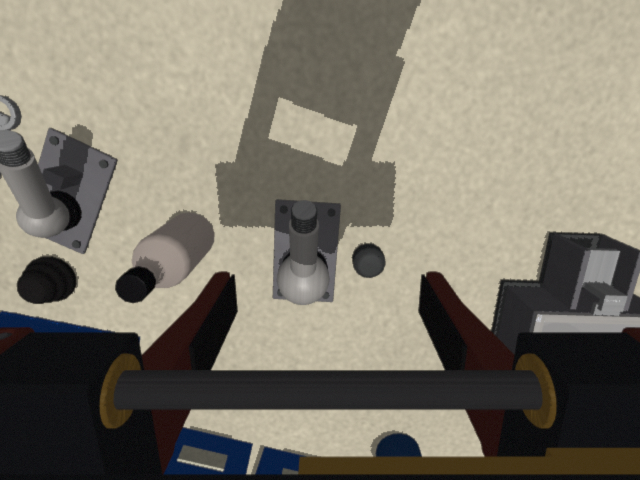

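Run:
```python
import cv2
s=cv2.imread("pics/w1.png")
cv2.imwrite("pics/w1c.png",cv2.resize(s[190:315,255:400],None,fx=5,fy=4.8*5/4.8,interpolation=cv2.INTER_CUBIC)[:600])
```

```text
(no output)
```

View pics/w1c.png

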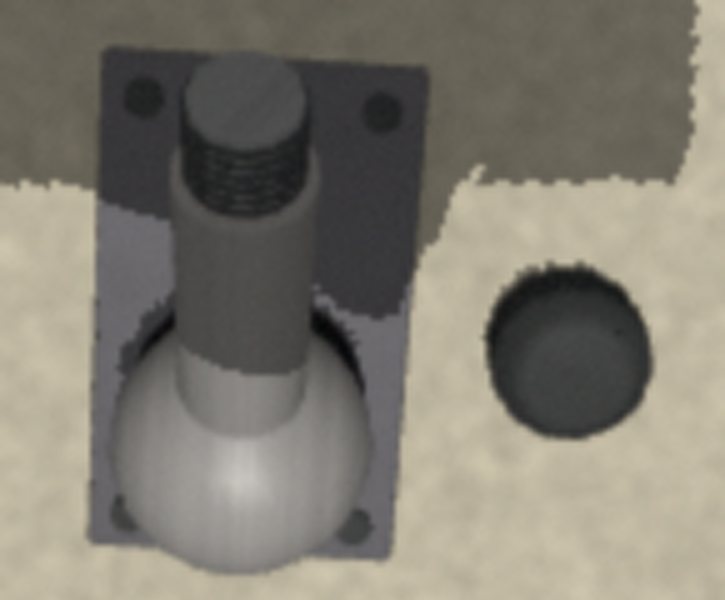

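Run:
```python
from h import *
d=np.load("w1.npz");prm=camera_params("wrist")
q=np.array([(240,443),(246,103),(103,48),(428,68),(390,560),(88,543)])/5+[255,190]
c,s=np.cos(np.radians(40)),np.sin(np.radians(40))
# tool x = image right = world +y ; so right=+y(rest)
def f(p):
    o=p[3];P=[(0,0,30),(-108*c,0,30+108*s),(-55+o,-33,5),(-55+o,33,5),(55+o,33,5),(55+o,-33,5)]
    return ((wproj(d["pos"],d["rv"],body(p,P),prm)-q)).ravel()
for w in (slice(0,12),):
    r=least_squares(f,[565,-14,.235,-20],loss="soft_l1",x_scale=[100,100,1,10]);print(r.x.round(3));print(r.fun.reshape(-1,2).round(1).tolist())
p,e=wfit(d["pos"],d["rv"],[(0,0,30),(-108*c,0,30+108*s)],q[:2],[565,-14,.235]);print(p.round(3),e.round(1).tolist())
```

```text
[ 5.62538e+02 -1.45180e+01  2.34000e-01 -1.41510e+01]
[[0.4, -3.2], [-0.2, 0.9], [-0.6, -0.4], [0.6, -0.1], [0.2, 0.4], [-0.4, 0.2]]
[ 5.62604e+02 -1.48660e+01  2.29000e-01] [[0.1, -3.2], [-0.0, 0.9]]
```

Run:
```python
from h import *
import json
s,o=here();print(s,o['t'],o['qpos'].round(2))
r,c=plan(s,[(455,248,205,105.6,9)],1)
print(json.dumps(r))
```

```text
[np.float64(489.41786153089583), np.float64(-12.931767247139959), np.float64(208.52711391424782), np.float64(107.40123185842774)] 3.3 [-0.05  0.25  1.93  0.01  0.97 -1.93]
[[[2.9, 0.5, 0.0], 0.2], [[2.9, 0.5, 0.1], 0.2], [[2.8, 0.5, 0.0], 0.2], [[2.9, 0.4, 0.1], 0.2], [[2.9, 0.5, -0.0], 0.2], [[2.9, 0.5, 0.0], 0.2], [[2.9, 0.4, 0.1], 0.2], [[2.9, 0.4, 0.0], 0.2], [[2.9, 0.5, 0.1], 0.2]]
```

Call:
arm_command:
  increments:
    - [[2.9,0.5,0.0],0.2]
    - [[2.9,0.5,0.1],0.2]
    - [[2.9,0.5,0.0],0.2]
    - [[2.9,0.4,0.1],0.2]
    - [[2.9,0.5,0.0],0.2]
    - [[2.9,0.5,0.0],0.2]
    - [[2.9,0.4,0.1],0.2]
    - [[2.0,0.4,0.0],0.2]
    - [[1.0,0.2,0.0],0]
    - [[0,0,0],0]
    - [[0,0,0],0]

```text
t: 4.4
ee_pos: [463.4, 221.2, 206.8]
orientation: [-1.926, -2.472, 0.001]
ft_force: [-0.7, 0.1, 0.2]
width: 87.8
```

Run:
```python
from h import *
wshot("w2")
s=cv2.imread("pics/w2.png")
```

```text
4.4 [463.4 221.2 206.8] 104.14 [-0.7  0.1  0.2]
```

View pics/w2.png

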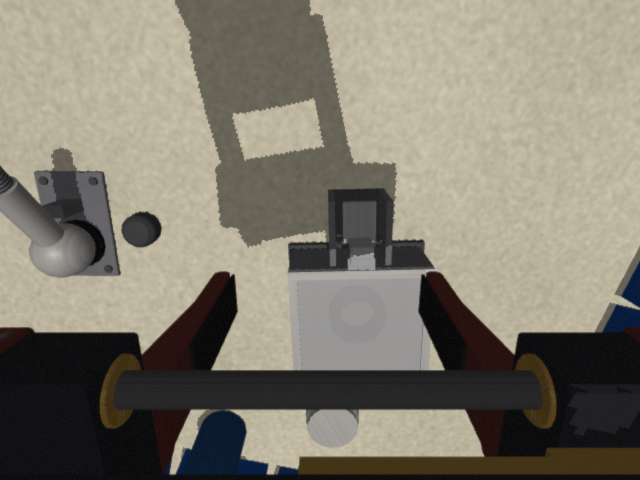

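Run:
```python
import cv2
s=cv2.imread("pics/w2.png")
cv2.imwrite("pics/w2c.png",cv2.resize(s[180:300,280:440],None,fx=5,fy=5,interpolation=cv2.INTER_CUBIC))
cv2.imwrite("pics/w2d.png",cv2.resize(s[260:375,280:440],None,fx=5,fy=5,interpolation=cv2.INTER_CUBIC))
```

```text
(no output)
```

View pics/w2c.png

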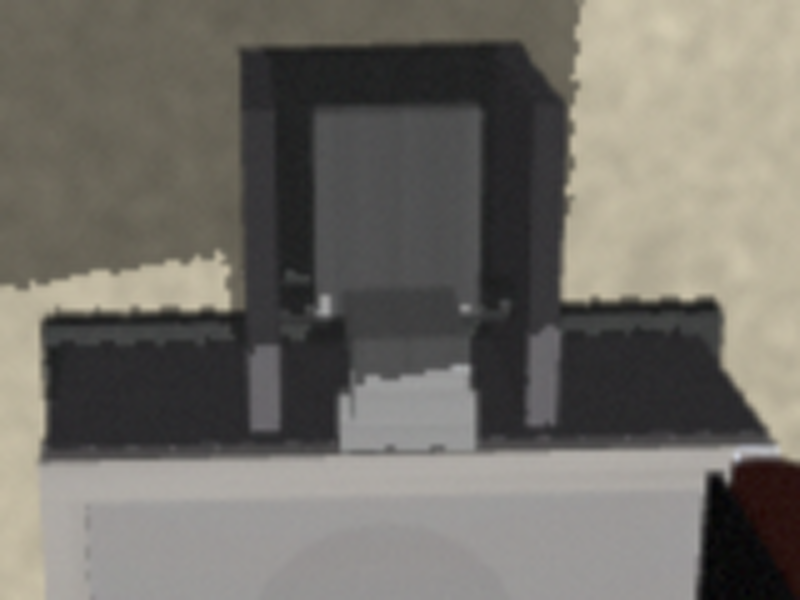

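View pics/w2d.png

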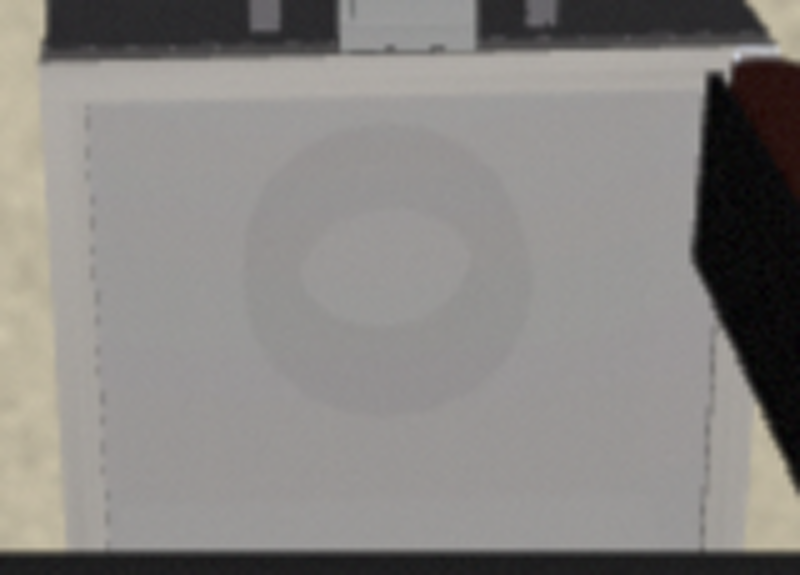

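Run:
```python
from h import *
d=np.load("w2.npz")
q=np.array([(275,107),(530,100),(42,458),(775,447),(387,268+400)])/5+[280,180]
P=[(-130,-22,56),(-130,22,56),(-70,-65,62),(-70,65,62),(0,0,28)]
p,e=wfit(d["pos"],d["rv"],P,q,[571,280,.27]);print(p.round(3),e.round(1).tolist())
q2=np.array([(314,107),(478,105)])/5+[280,180]
print((wproj(d["pos"],d["rv"],body(p,[(-125,-15,43),(-125,15,43)]),camera_params("wrist"))-q2).round(1))
b=body(p,[(-115,0,50)])[0];print(b)
s,o=here()
import json
print(json.dumps(plan(s,[(b[0],b[1],90,90+np.degrees(p[2]),8)],1)[0]))
```

```text
[5.70602e+02 2.79947e+02 2.68000e-01] [[0.0, 0.3], [0.6, 0.5], [-0.7, -1.0], [-0.4, -2.2], [0.5, 5.4]]
[[-0.2  2.4]
 [ 0.7  2. ]]
[459.71101091 249.48096689  50.        ]
[[[0.4, 0.0, 1.5], -0.2], [[0.3, 0.1, 1.4], -0.1], [[0.4, 0.0, 1.5], -0.2], [[0.3, 0.1, 1.4], -0.1], [[0.4, 0.0, 1.5], -0.2], [[0.3, 0.1, 1.5], -0.1], [[0.4, 0.0, 1.4], -0.2], [[0.3, 0.1, 1.5], -0.1]]
```

The wrist view shows the pad at about (360,212) between the cheeks, the lid's front edge on row 270 and the ring at (357,314). I'll close the fingers and descend over the pad.

Call:
arm_command:
  increments:
    - [[0.4,0.0,1.5],-0.2]
    - [[0.3,0.1,1.4],-0.1]
    - [[0.4,0.0,1.5],-0.2]
    - [[0.3,0.1,1.4],-0.1]
    - [[0.4,0.0,1.5],-0.2]
    - [[0.3,0.1,1.5],-0.1]
    - [[0.3,0.0,1.4],-0.2]
    - [[0,0,0],0]
    - [[0,0,0],0]
    - [[0,0,0],0]
    - [[0,0,0],0]
  gripper: 0

```text
t: 5.55
ee_pos: [462.0, 238.4, 100.2]
orientation: [-1.917, -2.481, 0.003]
ft_force: [-1.0, 0.1, 0.0]
width: 3.3
```

Run:
```python
from h import *
wshot("w3")
s,o=here();print(o["width"])
b=body([570.6,280,.268],[(-115,0,50)])[0]
import json
print(json.dumps(plan(s,[(b[0],b[1],90,105.4,3)],1)[0]))
```

```text
5.55 [462.  238.4 100.2] 104.61 [-1.   0.1  0. ]
0.9247171320485224
[[[0.4, 0.0, 0.3], -0.3], [[0.4, 0.0, 0.4], -0.2], [[0.3, 0.1, 0.3], -0.3]]
```

View pics/w3.png

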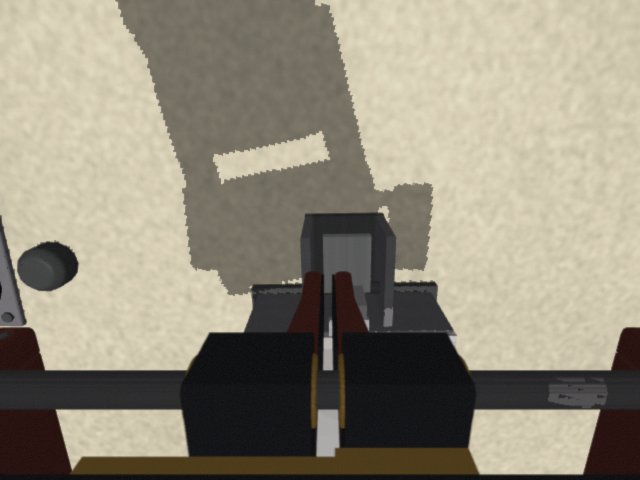

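Call:
arm_command:
  increments:
    - [[0.5,0.0,0.4],-0.3]
    - [[0.4,0.0,0.4],-0.3]
    - [[0.4,0.0,0.3],-0.3]
    - [[0,0,0],0]
    - [[0,0,0],0]

```text
t: 6.1
ee_pos: [458.9, 252.7, 89.4]
orientation: [-1.896, -2.498, -0.001]
ft_force: [-0.4, 0.4, -0.2]
width: 0.4
```

Run:
```python
from h import *
wshot("w4")
s,o=here()
b=body([570.6,280,.268],[(-116,0,50)])[0]
import json
print(json.dumps(plan(s,[(b[0],b[1],60,105.4,3)],2)[0]))
cv2.imwrite("pics/w4c.png",cv2.resize(cv2.imread("pics/w4.png")[190:350,240:440],None,fx=3.5,fy=3.5))
```

```text
6.1 [458.9 252.7  89.4] 105.61 [-0.4  0.4 -0.2]
[[[-0.11, -0.04, 0.98], 0.1], [[-0.11, -0.03, 0.98], 0.0], [[-0.1, -0.04, 0.99], 0.1]]
```

View pics/w4c.png

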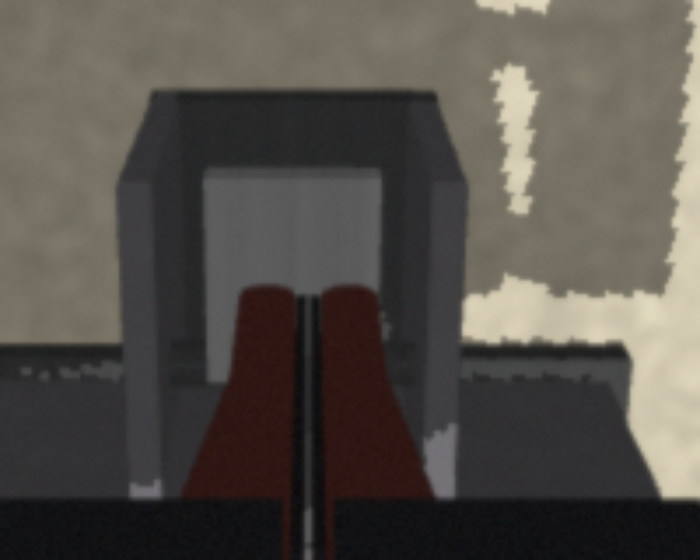

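Call:
arm_command:
  increments:
    - [[-0.2,0.0,0.8],0]
    - [[-0.1,0.0,0.8],0]
    - [[-0.1,0.0,0.7],0]
    - [[0,0,0],0]
    - [[0,0,0],0]

```text
t: 6.65
ee_pos: [459.7, 248.1, 63.9]
orientation: [-1.896, -2.497, 0.001]
ft_force: [-0.3, 0.3, -0.0]
width: 0.7
```

Run:
```python
from h import *
wshot("w5")
s,o=here()
b=body([570.6,280,.268],[(-116,0,50)])[0]
import json
print(json.dumps(plan(s,[(b[0],b[1],46,105.4,3)],2)[0]))
cv2.imwrite("pics/w5c.png",cv2.resize(cv2.imread("pics/w5.png")[190:350,240:440],None,fx=3.5,fy=3.5))
```

```text
6.65 [459.7 248.1  63.9] 105.58 [-0.3  0.3 -0. ]
[[[0.05, -0.02, 0.6], 0.1], [[0.04, -0.02, 0.6], 0.0], [[0.05, -0.02, 0.59], 0.1]]
```

View pics/w5c.png

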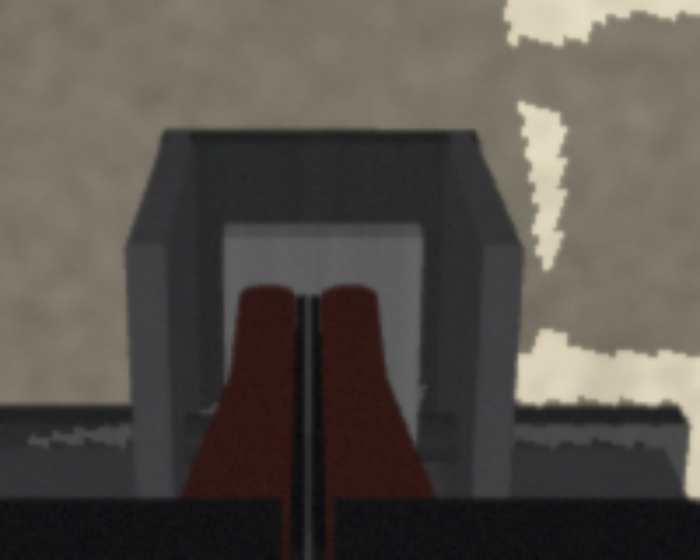

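Call:
arm_command:
  increments:
    - [[0.1,-0.1,0.6],0]
    - [[0.1,0.0,0.6],0]
    - [[0,0.0,0.4],0]
    - [[0,0,0.3],0]
    - [[0,0,0],0]

```text
t: 7.2
ee_pos: [458.2, 250.2, 43.6]
orientation: [-1.896, -2.498, -0.001]
ft_force: [0.4, -0.2, -0.9]
width: 0.3
```

Call:
arm_command:
  increments:
    - [[0,0,0.3],0]
    - [[0,0,0.3],0]
    - [[0,0,0.3],0]

```text
t: 7.5
ee_pos: [457.3, 250.0, 35.5]
orientation: [-1.896, -2.497, 0.002]
ft_force: [-5.7, -4.1, 28.5]
width: 0.4
```

Call:
arm_command:
  increments:
    - [[0,0,-0.1],0]
    - [[0,0,0],0]
    - [[0,0,0],0]
    - [[0,0,0],0]
    - [[0,0,0],0]

```text
t: 8.0
ee_pos: [457.5, 250.1, 39.4]
orientation: [-1.896, -2.497, 0.0]
ft_force: [-1.5, -1.8, 6.8]
width: 0.4
```

Run:
```python
from h import *
wshot("w6"); print(get_obs()["t"])
im=get_image("scene")[:,:,::-1]
cv2.imwrite("pics/sc6.png",cv2.resize(im[100:320,380:600],None,fx=2.7,fy=2.7))
```

```text
8.0 [457.5 250.1  39.4] 105.59 [-1.5 -1.8  6.8]
8.05
```

View pics/sc6.png

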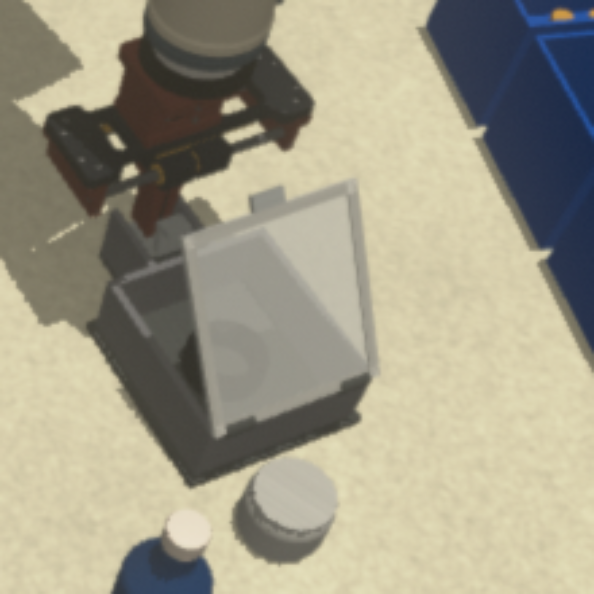

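The lid is swinging open, so I'll go straight up and then look into the nest.

Call:
arm_command:
  increments:
    - [[0,0,-1],0]
    - [[0,0,-2],0]
    - [[0,0,-2.5],0]
    - [[0,0,-2.5],0]
    - [[0,0,-2.5],0]
    - [[0,0,-2.5],0]
    - [[0,0,-1.5],0]
    - [[0,0,0],0]
    - [[0,0,0],0]
    - [[0,0,0],0]
  gripper: 1

```text
t: 9.1
ee_pos: [458.4, 249.5, 193.4]
orientation: [-1.897, -2.498, -0.004]
ft_force: [0.5, -0.3, 0.2]
width: 76.9
```

Run:
```python
from h import *
wshot("w7")
s=cv2.imread("pics/w7.png")
cv2.imwrite("pics/w7c.png",cv2.resize(s[190:350,240:440],None,fx=4,fy=3.7))
```

```text
9.1 [458.4 249.5 193.4] 105.59 [ 0.5 -0.3  0.2]
```

View pics/w7.png

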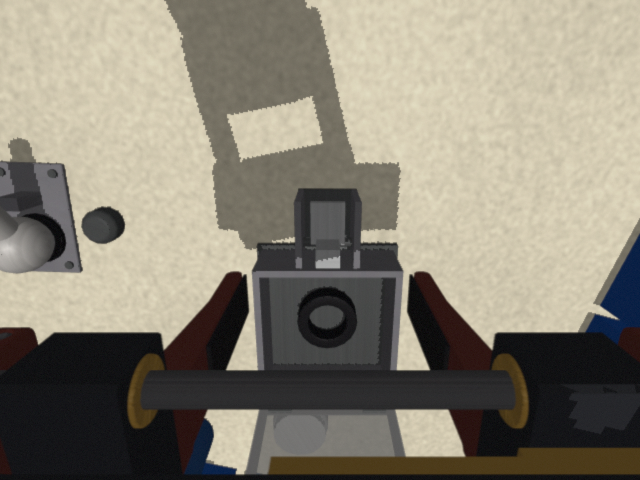

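The lid is open. The nest interior is clear, with the ring at about (327,317).

Run:
```python
import cv2
s=cv2.imread("pics/w7.png")
cv2.imwrite("pics/w7c.png",cv2.resize(s[260:370,245:410],None,fx=4.8,fy=4.8,interpolation=cv2.INTER_CUBIC))
```

```text
(no output)
```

View pics/w7c.png

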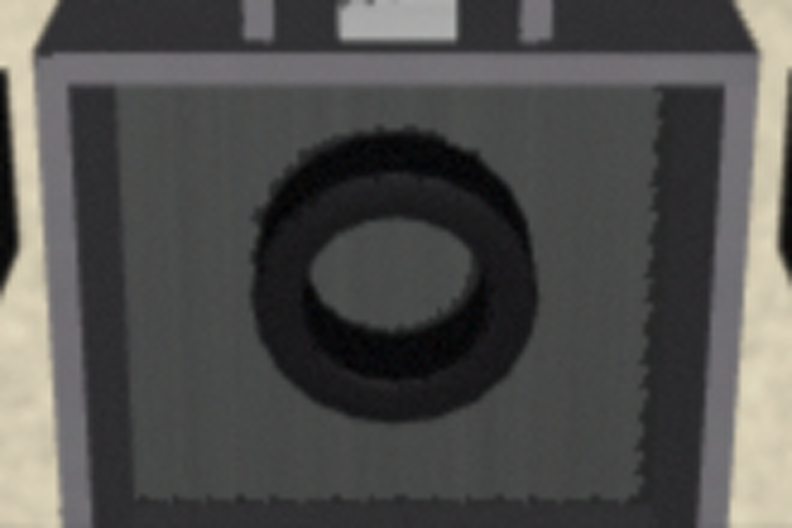

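Run:
```python
from h import *
d=np.load("w7.npz")
q=np.array([(36,54),(760,54),(67,86),(725,86),(396,297)])/4.8+[245,260]
P=[(-70,-65,60),(-70,65,60),(-64,-59,60),(-64,59,60),(0,0,28)]
for sub in ([0,1,2,3,4],[0,1,2,3],[4]):
    p,e=wfit(d["pos"],d["rv"],[P[i] for i in sub],q[sub],[571,280,.27]);print(p.round(3),e.round(1).tolist())
```

```text
[5.70516e+02 2.80178e+02 2.69000e-01] [[-0.9, -0.0], [0.5, -0.1], [0.0, -0.2], [0.4, -0.3], [-0.1, 1.4]]
[5.70684e+02 2.80177e+02 2.68000e-01] [[-1.0, 0.1], [0.4, 0.1], [-0.0, -0.1], [0.3, -0.1]]
[5.68954e+02 2.79843e+02 2.70000e-01] [[-0.0, -0.0]]
```

Run:
```python
from h import *
import json
s,o=here()
print(json.dumps(plan(s,[(507,-28,170,103.4,9)],1)[0]))
```

```text
[[[-3.1, -0.3, 0.3], 0.2], [[-3.1, -0.3, 0.2], 0.3], [[-3.1, -0.3, 0.3], 0.2], [[-3.2, -0.2, 0.2], 0.3], [[-3.1, -0.3, 0.3], 0.2], [[-3.1, -0.2, 0.2], 0.3], [[-3.1, -0.3, 0.3], 0.2], [[-3.1, -0.2, 0.3], 0.2], [[-3.2, -0.2, 0.2], 0.3]]
```

Call:
arm_command:
  increments:
    - [[-2.1,-0.3,0.0],0.2]
    - [[-3.1,-0.3,0.2],0.3]
    - [[-3.1,-0.3,0.3],0.2]
    - [[-3.1,-0.2,0.2],0.3]
    - [[-3.1,-0.3,0.3],0.2]
    - [[-3.1,-0.2,0.2],0.3]
    - [[-3.1,-0.3,0.3],0.2]
    - [[-3.1,-0.2,0.3],0.2]
    - [[-2.0,-0.2,0.2],0.2]
    - [[-1.0,0,0],0]
    - [[0,0,0],0]
    - [[0,0,0],0]
  gripper: 0.7

```text
t: 10.35
ee_pos: [498.7, -25.1, 159.5]
orientation: [-1.932, -2.452, 0.018]
ft_force: [-0.5, 0.4, -0.0]
width: 61.5
```

Run:
```python
from h import *
import json
wshot("w8")
s,o=here();
print(json.dumps(plan(s,[(507,-28,100,103.4,5)],2)[0]))
```

```text
10.35 [498.7 -25.1 159.5] 103.53 [-0.5  0.4 -0. ]
[[[-0.1, 0.15, 1.19], 0.0], [[-0.1, 0.14, 1.19], 0.1], [[-0.1, 0.15, 1.19], -0.0], [[-0.09, 0.15, 1.2], 0.0], [[-0.1, 0.15, 1.19], 0.1]]
```

View pics/w8.png

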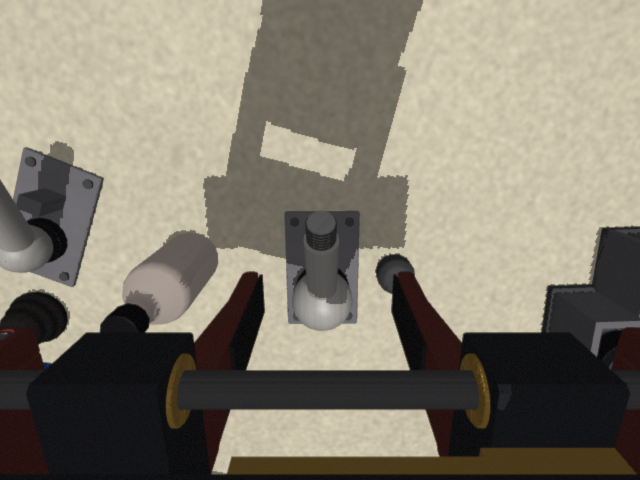

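Run:
```python
from h import *
d=np.load("w8.npz");prm=camera_params("wrist")
def ray(px,z):
    T=np.eye(4);T[:3,:3]=R.from_rotvec(d["rv"]).as_matrix();T[:3,3]=d["pos"]
    T=T@prm["T_tool_cam"];v=T[:3,:3]@np.linalg.inv(prm["K"])@[*px,1];o=T[:3,3];return o+v*(z-o[2])/v[2]
for z in (120,130):
  b=ray((125,320),z);print(b)
  r=b-[563.8,-14.5,0];c,s=np.cos(.234),np.sin(.234);print("in rest frame",r[0]*c+r[1]*s,-r[0]*s+r[1]*c)
```

```text
[ 561.68718532 -136.28760703  120.        ]
in rest frame -30.294169168450455 -117.97859350847227
[ 554.79228831 -131.83857355  130.        ]
in rest frame -35.969558498760605 -112.05208866522554
```

Call:
arm_command:
  increments:
    - [[-0.1,0.2,1.2],0]
    - [[-0.1,0.2,1.2],0]
    - [[-0.1,0.2,1.2],0]
    - [[-0.1,0.1,1.0],0]
    - [[-0.1,0.1,0.8],0]
    - [[0,0,0],0]
    - [[0,0,0],0]

```text
t: 11.1
ee_pos: [506.1, -24.8, 99.3]
orientation: [-1.924, -2.455, 0.02]
ft_force: [-0.5, 0.7, 1.3]
width: 61.3
```

Run:
```python
from h import *
import json
wshot("w9")
s,o=here();
print(json.dumps(plan(s,[(507,-28,61,103.4,4)],2)[0]))
```

```text
11.1 [506.1 -24.8  99.3] 103.82 [-0.5  0.7  1.3]
[[[-0.08, 0.0, 0.96], 0.1], [[-0.09, 0.0, 0.96], 0.1], [[-0.08, 0.01, 0.96], 0.1], [[-0.08, -0.0, 0.96], 0.1]]
```

View pics/w9.png

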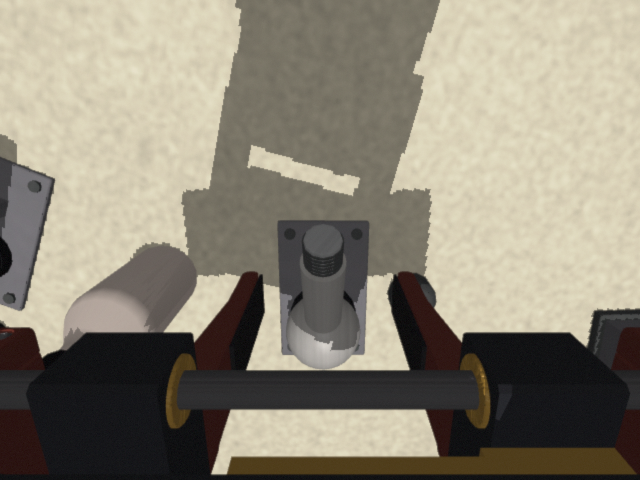

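Call:
arm_command:
  increments:
    - [[-0.1,0,0.9],0]
    - [[-0.1,0,1.0],0]
    - [[-0.1,0,0.9],0]
    - [[0,0,0.7],0]
    - [[0,0,0.2],0]
    - [[0,0,0],0]

```text
t: 11.75
ee_pos: [506.4, -28.1, 59.8]
orientation: [-1.926, -2.456, 0.018]
ft_force: [-0.1, 0.3, 0.2]
width: 61.5
```

Run:
```python
from h import *
import json
wshot("w10")
s,o=here();
print(json.dumps(plan(s,[(507,-28,61,103.4,1)],2)[0]))
```

```text
11.75 [506.4 -28.1  59.8] 103.79 [-0.1  0.3  0.2]
[[[-0.0, 0.06, -0.11], 0.4]]
```

View pics/w10.png

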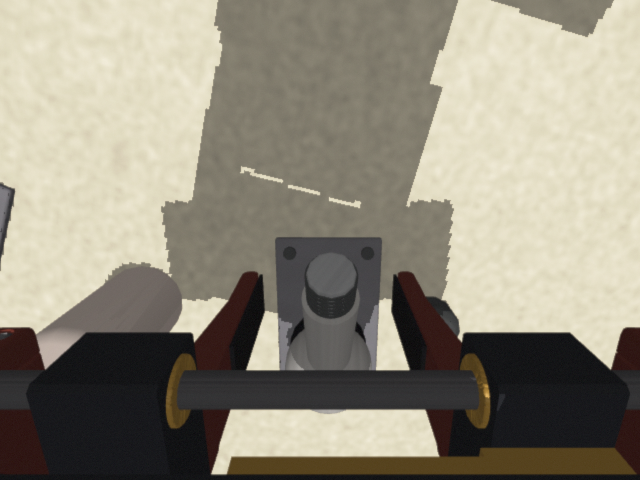

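Call:
arm_command:
  increments:
    - [[0,0,0],0]
    - [[0,0,0],0]
    - [[0,0,0],0]
    - [[0,0,0],0]
    - [[0,0,0],0]
    - [[0,0,0],0]
    - [[0,0,0],0]
  gripper: 0

```text
t: 12.5
ee_pos: [507.3, -28.0, 61.1]
orientation: [-1.927, -2.458, 0.016]
ft_force: [0.2, 0.7, -0.9]
width: 23.5
```

Call:
arm_command:
  increments:
    - [[0,0.45,-0.5],0]
    - [[0,0.5,-0.45],0]
    - [[0,0.5,-0.4],0]
    - [[0,0,0],0]

```text
t: 12.9
ee_pos: [522.3, -24.3, 74.9]
orientation: [-1.926, -2.457, 0.018]
ft_force: [-0.2, 0.4, -3.4]
width: 23.2
```

Run:
```python
from h import *
wshot("w11")
print(get_obs()["moment"])
im=get_image("scene")[:,:,::-1]
cv2.imwrite("pics/sc11.png",cv2.resize(im[120:300,230:400],None,fx=3.3,fy=3.3,interpolation=cv2.INTER_CUBIC))
```

```text
12.9 [522.3 -24.3  74.9] 103.8 [-0.2  0.4 -3.4]
[0.02509516 0.03057161 0.02820197]
```

View pics/w11.png

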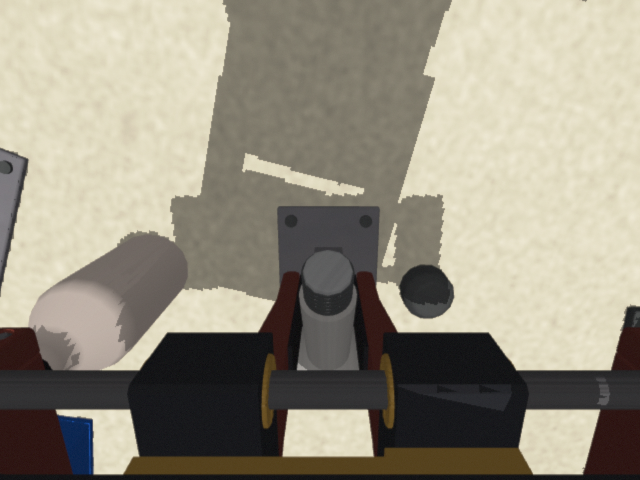

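View pics/sc11.png

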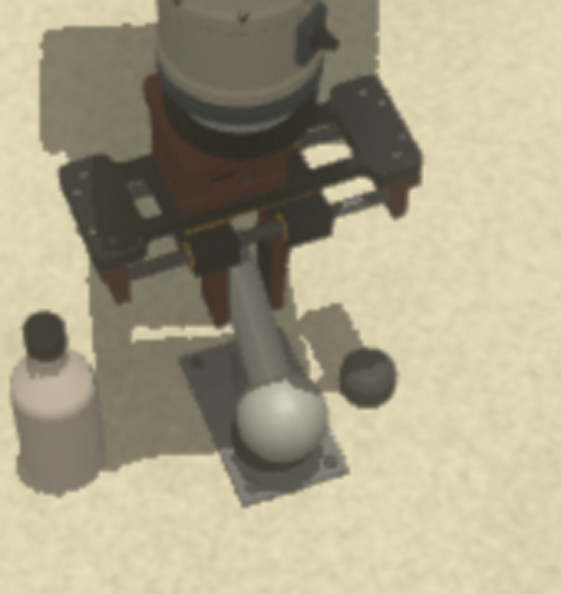

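The grip is rigid: the whole stud came up (3.4 N) without pivoting. I'll set it back in its ring and then arc it with a lighter grip and a slight push towards the ball.

Call:
arm_command:
  increments:
    - [[0,-0.5,0.4],0]
    - [[0,-0.5,0.45],0]
    - [[0,-0.45,0.5],0]
    - [[0,0,0],0]

```text
t: 13.4
ee_pos: [505.5, -28.0, 60.0]
orientation: [-1.926, -2.456, 0.018]
ft_force: [1.9, 1.3, 0.2]
width: 23.3
```

Run:
```python
from h import *
s,o=here();print(s,o["ft_force"],o["moment"],o["width"],o['t'])
```

```text
[np.float64(505.4625014568103), np.float64(-28.03834867234919), np.float64(59.988481060179595), np.float64(103.78657936492864)] [1.9077136  1.34831873 0.19960278] [ 0.33526585 -0.46294313 -0.00848658] 23.32166423280932 13.4
```

Call:
arm_command:
  increments:
    - [[0,0,0],0]
    - [[0,0,0],0]
    - [[0,0.5,-0.3],0]
    - [[0,0.5,-0.4],0]
    - [[0,0.5,-0.35],0]
    - [[0,0,0],0]
  gripper: 0.268

```text
t: 14.0
ee_pos: [520.3, -24.3, 71.1]
orientation: [-1.924, -2.454, 0.021]
ft_force: [-0.6, -0.4, -0.4]
width: 23.8
```

Run:
```python
from h import *
s,o=here();print(np.round(s,1),o["ft_force"].round(1),o["moment"].round(2),o["width"],o['t'])
im=get_image("scene")[:,:,::-1]
cv2.imwrite("pics/sc12.png",cv2.resize(im[120:300,230:400],None,fx=3.3,fy=3.3,interpolation=cv2.INTER_CUBIC))
```

```text
[520.3 -24.3  71.1 103.8] [-0.6 -0.4 -0.4] [-0.02  0.03  0.05] 23.755316722565173 14.0
```

View pics/sc12.png

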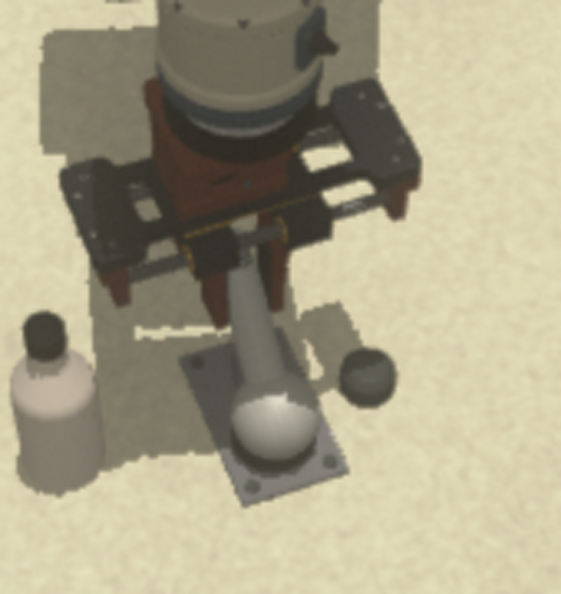

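Run:
```python
from h import *
wshot("w13")
```

```text
14.05 [520.1 -24.3  70.9] 103.79 [-1.  -1.5  1.1]
```

View pics/w13.png

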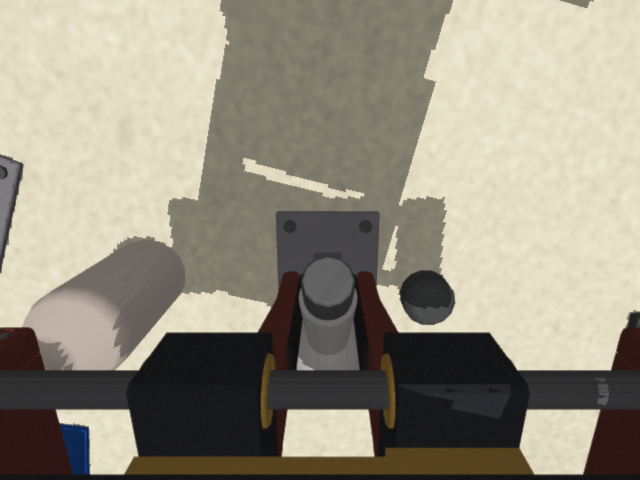

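The thread is now more foreshortened, so the light grip does let the stud pivot. I'll carry on along the arc.

Call:
arm_command:
  increments:
    - [[0,0.6,-0.4],0]
    - [[0,0.7,-0.35],0]
    - [[0,0.7,-0.3],0]
    - [[0,0.75,-0.2],0]
    - [[0,0,0],0]

```text
t: 14.6
ee_pos: [547.9, -17.7, 84.3]
orientation: [-1.923, -2.452, 0.024]
ft_force: [-2.7, -0.5, 1.7]
width: 23.9
```

Run:
```python
from h import *
wshot("w14")
im=get_image("scene")[:,:,::-1]
cv2.imwrite("pics/sc14.png",cv2.resize(im[120:300,230:400],None,fx=3.3,fy=3.3,interpolation=cv2.INTER_CUBIC))
```

```text
14.6 [547.9 -17.7  84.3] 103.78 [-2.7 -0.5  1.7]
```

View pics/w14.png

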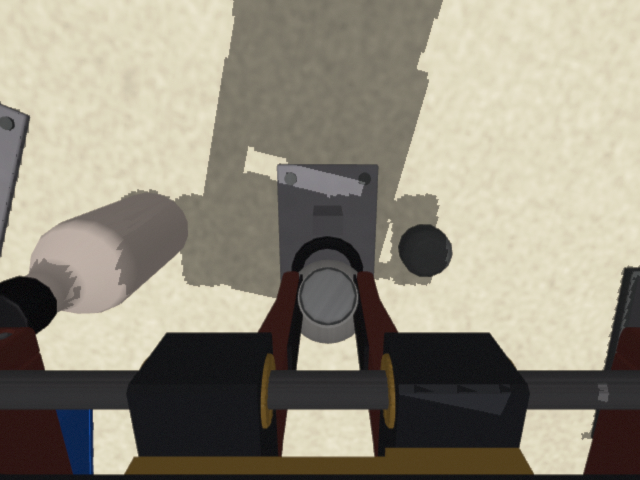

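View pics/sc14.png

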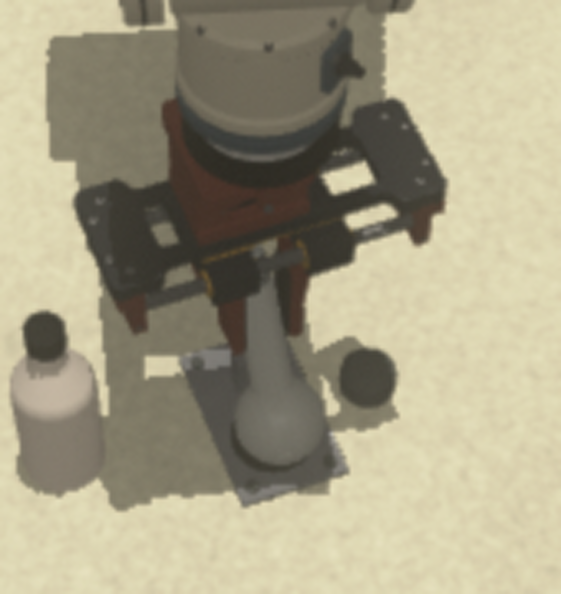

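Call:
arm_command:
  increments:
    - [[0,0.2,-0.5],0]
    - [[0,0.2,-0.5],0]
    - [[0,0.1,-0.5],0]
    - [[0,0,0],0]

```text
t: 15.1
ee_pos: [553.4, -16.2, 99.1]
orientation: [-1.923, -2.452, 0.024]
ft_force: [-0.4, -0.4, -2.7]
width: 24.2
```

Run:
```python
from h import *
wshot("w15")
im=get_image("scene")[:,:,::-1]
cv2.imwrite("pics/sc15.png",cv2.resize(im[120:300,230:400],None,fx=3.3,fy=3.3,interpolation=cv2.INTER_CUBIC))
```

```text
15.1 [553.4 -16.2  99.1] 103.77 [-0.4 -0.4 -2.7]
```

View pics/w15.png

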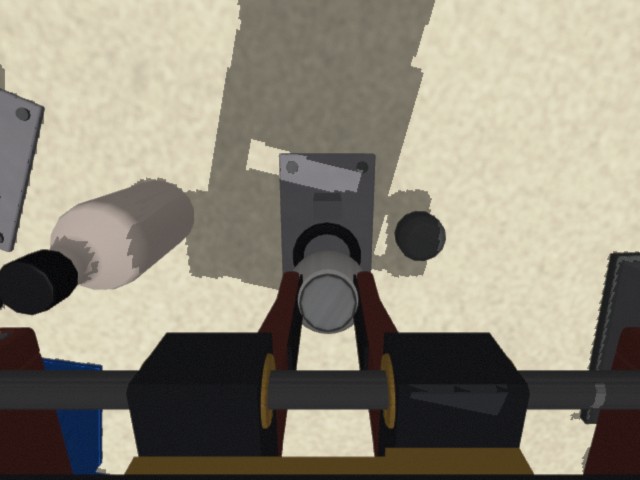

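View pics/sc15.png

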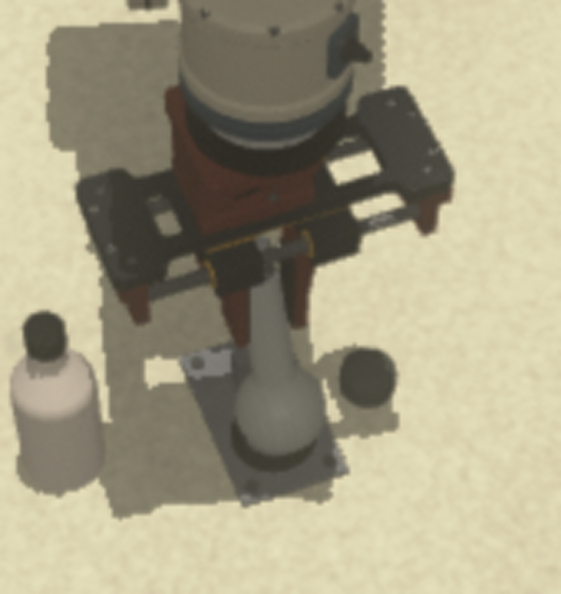

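Run:
```python
from h import *
cv2.imwrite("pics/w15c.png",cv2.resize(cv2.imread("pics/w15.png")[210:345,260:400],None,fx=4.4,fy=4.4,interpolation=cv2.INTER_CUBIC))
prm=camera_params("wrist");I=np.linalg.inv(prm["T_tool_cam"]);K=prm["K"]
def pj(p):
    c=I@[*p,1];q=K@c[:3]/c[2];return q[:2].round(1),round(K[0,0]/c[2],2)
for d in (70,75,80):
  for th in (-15,-10,-5,0,5,10):  # + : tip toward -y (robot side), degrees
    u=np.array([0,-np.sin(np.radians(th)),-np.cos(np.radians(th))]);g=np.array([0,0,-19.])
    b=g-u*d; rb=pj(b)
    print(d,th,"tip",pj(b+u*108),"shoulder",pj(b+u*88),"ball",rb[0],rb[1]*26)
```

```text
70 -15 tip (array([331.2, 395.9]), np.float64(2.92)) shoulder (array([330.7, 349. ]), np.float64(2.58)) ball [329.6 228.3] 44.46
70 -10 tip (array([331.2, 389.6]), np.float64(2.95)) shoulder (array([330.7, 346.1]), np.float64(2.59)) ball [329.5 237.3] 43.68
70 -5 tip (array([331.2, 382.4]), np.float64(2.99)) shoulder (array([330.7, 342.9]), np.float64(2.6)) ball [329.5 246.4] 43.16
70 0 tip (array([331.3, 374.3]), np.float64(3.01)) shoulder (array([330.8, 339.5]), np.float64(2.61)) ball [329.5 255.7] 42.9
70 5 tip (array([331.3, 365.6]), np.float64(3.03)) shoulder (array([330.8, 335.8]), np.float64(2.62)) ball [329.5 265.2] 42.64
70 10 tip (array([331.3, 356.3]), np.float64(3.05)) shoulder (array([330.8, 332. ]), np.float64(2.62)) ball [329.5 274.8] 42.379999999999995
75 -15 tip (array([331., 383.]), np.float64(2.82)) shoulder (array([330.6, 338.9]), np.float64(2.5)) ball [329.5 223.9] 43.42
75 -10 tip (array([331.1, 377.6]), np.float64(2.85)) shoulder (array([330.6, 336.9]), np.float64(2.51)) ball [329.5 233.3] 42.9
75 -5 tip (array([331.1, 371.4]), np.float64(2.88)) shoulder (array
[... 532 characters left out ...]
29.4]), np.float64(2.44)) ball [329.5 219.6] 42.64
80 -10 tip (array([331. , 366.4]), np.float64(2.76)) shoulder (array([330.5, 328.2]), np.float64(2.44)) ball [329.5 229.5] 42.120000000000005
80 -5 tip (array([331. , 361.3]), np.float64(2.78)) shoulder (array([330.5, 326.8]), np.float64(2.45)) ball [329.5 239.7] 41.6
80 0 tip (array([331. , 355.7]), np.float64(2.8)) shoulder (array([330.5, 325.3]), np.float64(2.45)) ball [329.4 249.9] 41.08
80 5 tip (array([331. , 349.6]), np.float64(2.81)) shoulder (array([330.5, 323.8]), np.float64(2.45)) ball [329.4 260.4] 40.82
80 10 tip (array([331. , 343.2]), np.float64(2.82)) shoulder (array([330.5, 322.2]), np.float64(2.45)) ball [329.4 270.9] 40.56
```

View pics/w15c.png

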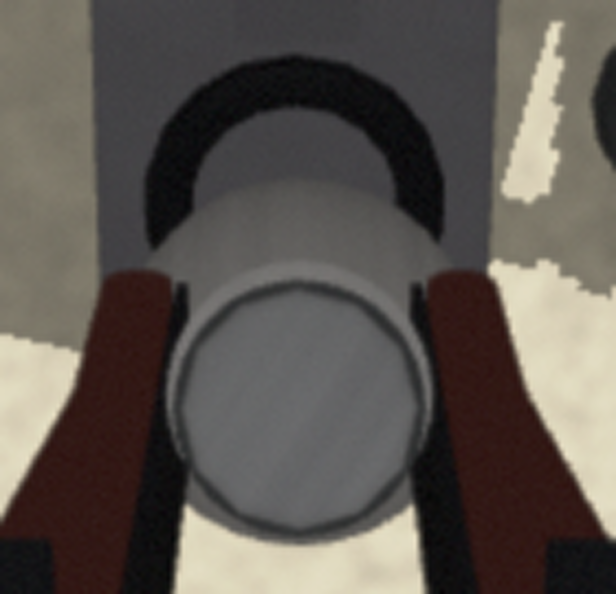

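The tip is at (328,302) and the ball's edge at row 250, so the shank is still about 22° off vertical and the ball is about 17 mm past its ring. I'll bring the ball back over the ring and loosen the grip slightly so that gravity swings it upright.

Call:
arm_command:
  increments:
    - [[0,-0.6,0.3],0]
    - [[0,-0.6,0.3],0]
    - [[0,-0.5,0.3],0]
    - [[0,0,0.2],0]
    - [[0,0,0],0]

```text
t: 15.7
ee_pos: [534.5, -20.5, 86.8]
orientation: [-1.924, -2.452, 0.023]
ft_force: [1.7, 0.3, -3.3]
width: 24.2
```

Call:
arm_command:
  increments:
    - [[0,0,0],0]
    - [[0,0,0],0]
    - [[0,0,0],0]
  gripper: 0.27

```text
t: 16.0
ee_pos: [534.8, -20.5, 86.7]
orientation: [-1.924, -2.451, 0.023]
ft_force: [1.3, -0.5, -2.5]
width: 23.8
```

Run:
```python
from h import *
wshot("w16");print(get_obs()["width"])
cv2.imwrite("pics/w16c.png",cv2.resize(cv2.imread("pics/w16.png")[210:345,260:400],None,fx=4.4,fy=4.4,interpolation=cv2.INTER_CUBIC))
prm=camera_params("wrist");I=np.linalg.inv(prm["T_tool_cam"]);K=prm["K"]
def pj(p):
    c=I@[*p,1];q=K@c[:3]/c[2];return q[:2].round(1)[1],round(K[0,0]/c[2],2)
for d in (70,75,80):
  for th in (0,10,15,20,25,30):  # + : tip toward -y (robot side), degrees
    u=np.array([0,-np.sin(np.radians(th)),-np.cos(np.radians(th))]);g=np.array([0,0,-19.])
    b=g-u*d; rb=pj(b)
    t=pj(b+u*108)
    print(d,th,"tip",t[0],t[1]*19,"shoulder",pj(b+u*88)[0],"balltop",rb[0]-rb[1]*26)
```

```text
16.0 [534.8 -20.5  86.7] 103.74 [ 1.3 -0.5 -2.5]
23.877782900101487
70 0 tip 374.3 57.19 shoulder 339.5 balltop 212.79999999999998
70 10 tip 356.3 57.949999999999996 shoulder 332.0 balltop 232.42000000000002
70 15 tip 346.5 58.14 shoulder 328.0 balltop 242.22000000000003
70 20 tip 336.3 58.14 shoulder 323.8 balltop 252.12
70 25 tip 326.0 57.949999999999996 shoulder 319.6 balltop 262.22
70 30 tip 315.7 57.56999999999999 shoulder 315.4 balltop 272.16
75 0 tip 364.7 55.1 shoulder 332.2 balltop 210.94
75 10 tip 349.5 55.67 shoulder 326.9 balltop 231.46
75 15 tip 341.3 55.86 shoulder 324.1 balltop 241.76000000000002
75 20 tip 332.8 55.86 shoulder 321.2 balltop 252.16
75 25 tip 324.2 55.67 shoulder 318.3 balltop 262.76
75 30 tip 315.6 55.48 shoulder 315.3 balltop 273.2
80 0 tip 355.7 53.199999999999996 shoulder 325.3 balltop 208.82
80 10 tip 343.2 53.58 shoulder 322.2 balltop 230.44
80 15 tip 336.5 53.77 shoulder 320.5 balltop 241.14
80 20 tip 329.6 53.77 shoulder 318.8 balltop 252.04000000000002
80 25 tip 322.6 53.58 shoulder 317.1 balltop 263.04
80 30 tip 315.5 53.39 shoulder 315.3 balltop 273.88
```

View pics/w16c.png

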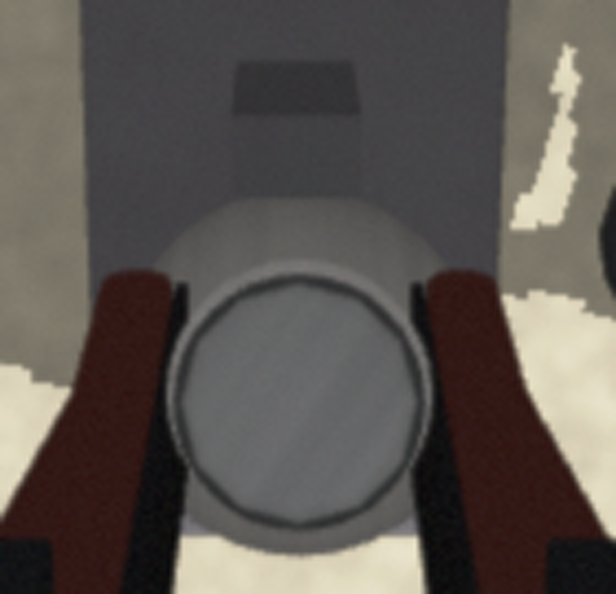

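Call:
arm_command:
  increments:
    - [[0,0,0],0]
    - [[0,0,0],0]
    - [[0,0,0],0]
  gripper: 0.273

```text
t: 16.35
ee_pos: [535.1, -20.5, 87.2]
orientation: [-1.924, -2.452, 0.023]
ft_force: [0.4, 0.5, -1.1]
width: 24.2
```

Run:
```python
from h import *
wshot("w17");print(get_obs()["width"])
cv2.imwrite("pics/w17c.png",cv2.resize(cv2.imread("pics/w17.png")[210:345,260:400],None,fx=4.4,fy=4.4,interpolation=cv2.INTER_CUBIC))
```

```text
16.35 [535.1 -20.5  87.2] 103.75 [ 0.4  0.5 -1.1]
23.84229695524717
```

View pics/w17c.png

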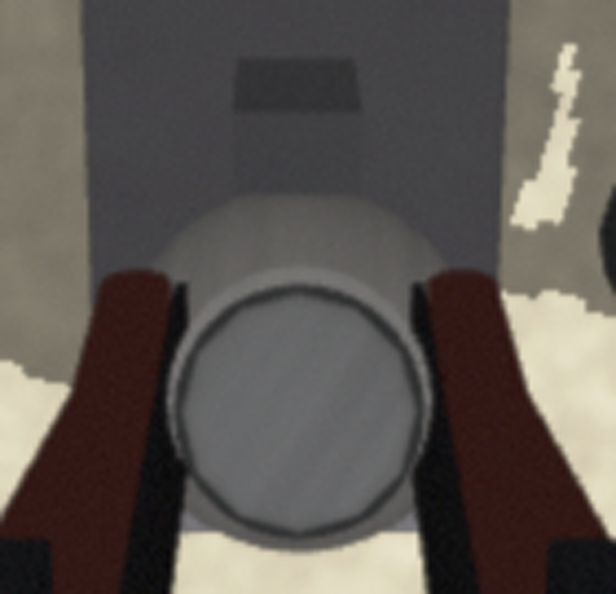

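Call:
arm_command:
  increments:
    - [[0,0.2,-0.4],0]
    - [[0,0.2,-0.4],0]
    - [[0,0.1,-0.3],0]
    - [[0,0,0],0]
    - [[0,0,0],0]

```text
t: 16.9
ee_pos: [541.1, -19.4, 99.7]
orientation: [-1.924, -2.453, 0.022]
ft_force: [-1.1, -0.6, -0.1]
width: 23.9
```

Run:
```python
from h import *
wshot("w18");print(get_obs()["width"])
cv2.imwrite("pics/w18c.png",cv2.resize(cv2.imread("pics/w18.png")[210:345,260:400],None,fx=4.4,fy=4.4,interpolation=cv2.INTER_CUBIC))
```

```text
16.9 [541.1 -19.4  99.7] 103.76 [-1.1 -0.6 -0.1]
23.84473809251561
```

View pics/w18c.png

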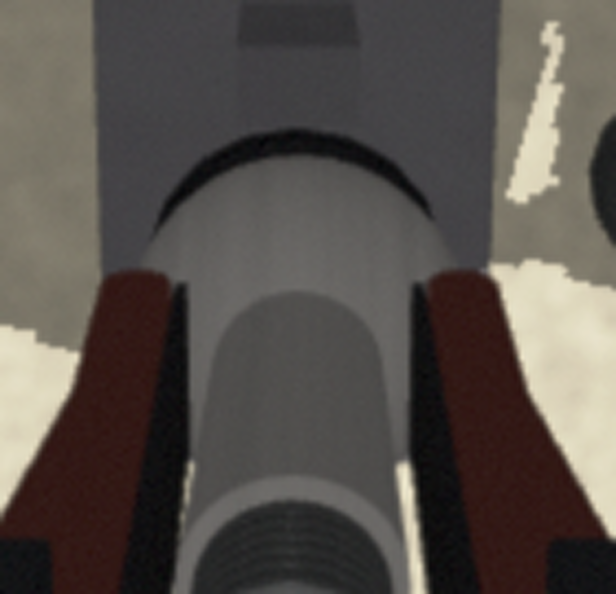

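Run:
```python
from h import *
im=get_image("scene")[:,:,::-1]
cv2.imwrite("pics/sc18.png",cv2.resize(im[120:300,230:400],None,fx=3.3,fy=3.3,interpolation=cv2.INTER_CUBIC))
d=np.load("w18.npz");prm=camera_params("wrist")
b=np.array([563.8,-14.5,30.]);ex=np.array([np.cos(.234),np.sin(.234),0])
for th in (-20,-10,0,5,10,15,20):
    u=-np.sin(np.radians(th))*ex+[0,0,np.cos(np.radians(th))]
    print(th,wproj(d["pos"],d["rv"],[b,b+88*u,b+108*u],prm).round(0).tolist(), proj("scene",[b,b+80*u]).round(1).tolist())
```

```text
-20 [[327.0, 281.0], [329.0, 408.0], [329.0, 452.0]] [[311.3, 243.6], [317.2, 232.0]]
-10 [[327.0, 281.0], [329.0, 387.0], [330.0, 427.0]] [[311.3, 243.6], [314.4, 224.9]]
0 [[327.0, 281.0], [329.0, 360.0], [330.0, 391.0]] [[311.3, 243.6], [311.6, 218.6]]
5 [[327.0, 281.0], [329.0, 345.0], [330.0, 370.0]] [[311.3, 243.6], [310.2, 215.7]]
10 [[327.0, 281.0], [329.0, 328.0], [330.0, 347.0]] [[311.3, 243.6], [308.8, 213.1]]
15 [[327.0, 281.0], [329.0, 311.0], [330.0, 323.0]] [[311.3, 243.6], [307.4, 210.7]]
20 [[327.0, 281.0], [329.0, 293.0], [330.0, 298.0]] [[311.3, 243.6], [306.1, 208.7]]
```

View pics/w18.png

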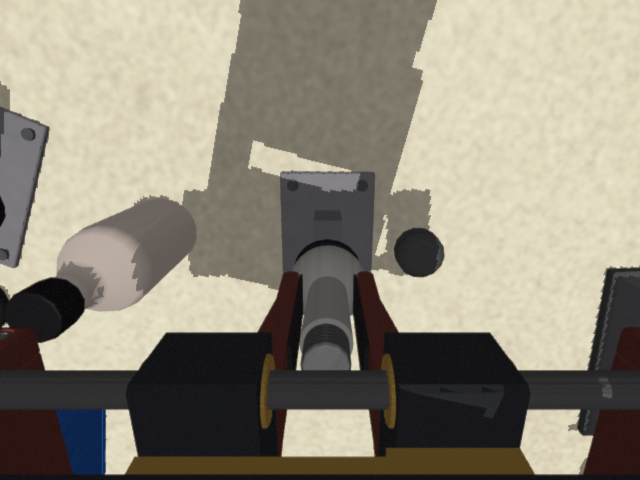

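View pics/sc18.png

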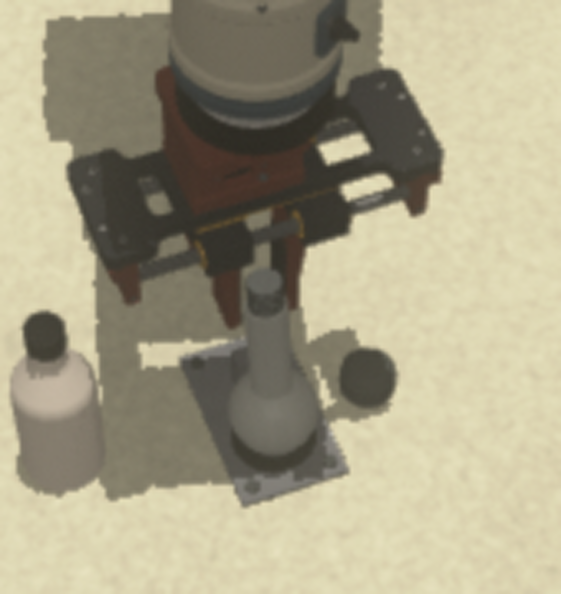

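The stud is now standing in its ring by itself, leaning only a little towards the robot, with its shoulder near row 336 and tip near row 352. I'll open the fingers, centre them on the shank and regrip.

Call:
arm_command:
  increments:
    - [[0,0,0],0]
    - [[0,0,0],0]
    - [[0,0,0],0]
    - [[0,0.5,0.4],0]
    - [[0,0.5,0.4],0]
    - [[0,0.4,0.4],0]
    - [[0,0.2,0.1],0]
    - [[0,0,0],0]
  gripper: 0.5

```text
t: 17.8
ee_pos: [557.2, -15.1, 84.0]
orientation: [-1.924, -2.452, 0.024]
ft_force: [0.4, -0.4, -0.5]
width: 44.1
```

Run:
```python
from h import *
wshot("w19");print(get_obs()["width"])
cv2.imwrite("pics/w19c.png",cv2.resize(cv2.imread("pics/w19.png")[210:410,230:430],None,fx=3,fy=3,interpolation=cv2.INTER_CUBIC))
im=get_image("scene")[:,:,::-1]
cv2.imwrite("pics/sc19.png",cv2.resize(im[150:280,250:380],None,fx=4.6,fy=4.6,interpolation=cv2.INTER_CUBIC))
```

```text
17.8 [557.2 -15.1  84. ] 103.76 [ 0.4 -0.4 -0.5]
43.802167536529275
```

View pics/w19c.png

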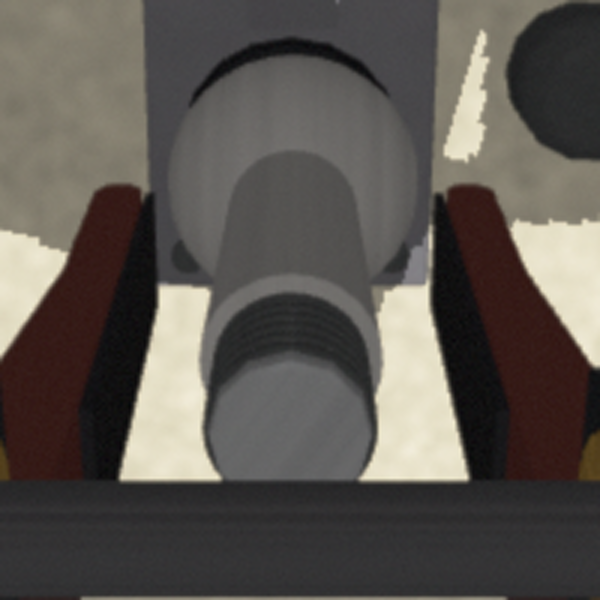

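View pics/sc19.png

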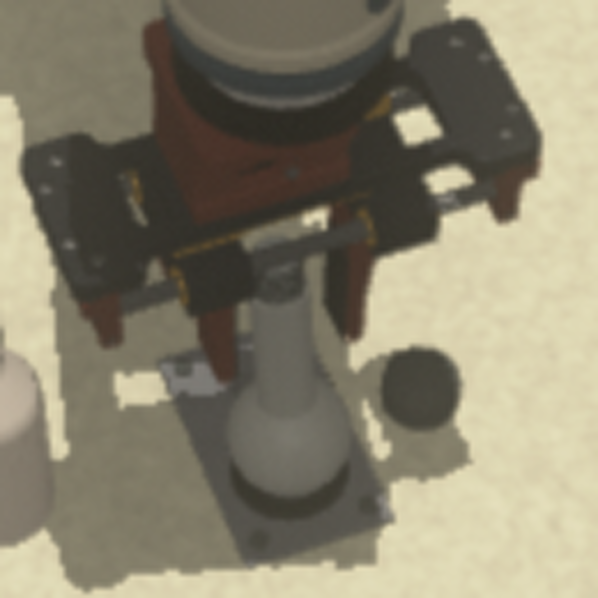

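Run:
```python
from h import *
d=np.load("w19.npz");prm=camera_params("wrist")
b=np.array([563.8,-14.5,30.]);ex=np.array([np.cos(.234),np.sin(.234),0])
for bx in (0,):
 for th in (0,2,4,6,8,10):
    u=-np.sin(np.radians(th))*ex+[0,0,np.cos(np.radians(th))]
    # rim top (near robot edge) points
    w=ex*np.cos(np.radians(th))+np.array([0,0,np.sin(np.radians(th))])
    print(th,wproj(d["pos"],d["rv"],[b,b+88*u-12*w,b+108*u-9.5*w],prm).round(1).tolist())
print("obs shoulder top",210+275/3,"tip face top",210+352/3, "ball ~",(327.7,270))
T=R.from_rotvec(d["rv"]).as_matrix();print("tool z",T[:,2].round(4)); print("ball in tool",T.T@(b-d["pos"]))
```

```text
0 [[327.0, 266.1], [329.3, 320.4], [330.2, 357.1]]
2 [[327.0, 266.1], [329.3, 312.7], [330.2, 346.6]]
4 [[327.0, 266.1], [329.4, 304.8], [330.3, 335.8]]
6 [[327.0, 266.1], [329.4, 296.8], [330.3, 324.8]]
8 [[327.0, 266.1], [329.4, 288.7], [330.3, 313.6]]
10 [[327.0, 266.1], [329.4, 280.6], [330.4, 302.3]]
obs shoulder top 301.6666666666667 tip face top 327.3333333333333 ball ~ (327.7, 270)
tool z [-0.0291  0.0036 -0.9996]
ball in tool [-1.53262914  8.04104957 53.81789527]
```

The stud leans about 5° towards the robot and is centred between the fingers. I'll grip lightly, push the last 6 mm forward, then clamp.

Call:
arm_command:
  increments:
    - [[0,0,0],0]
    - [[0,0,0],0]
    - [[0,0,0],0]
    - [[0,0,0],0]
    - [[0,0.3,0],0]
    - [[0,0.3,0],0]
    - [[0,0,0],0]
  gripper: 0.27

```text
t: 18.6
ee_pos: [562.6, -13.9, 84.7]
orientation: [-1.924, -2.451, 0.024]
ft_force: [-0.5, -0.9, 0.3]
width: 23.6
```

Run:
```python
from h import *
wshot("w20");print(get_obs()["width"])
cv2.imwrite("pics/w20c.png",cv2.resize(cv2.imread("pics/w20.png")[210:410,230:430],None,fx=3,fy=3,interpolation=cv2.INTER_CUBIC))
d=np.load("w20.npz");prm=camera_params("wrist")
b=np.array([563.8,-14.5,30.]);ex=np.array([np.cos(.234),np.sin(.234),0])
for th in (-4,-2,0,2,4,6):
    u=-np.sin(np.radians(th))*ex+[0,0,np.cos(np.radians(th))]
    w=ex*np.cos(np.radians(th))+np.array([0,0,np.sin(np.radians(th))])
    print(th,wproj(d["pos"],d["rv"],[b,b+88*u-12*w,b+108*u-9.5*w],prm).round(1).tolist())
```

```text
18.6 [562.6 -13.9  84.7] 103.74 [-0.5 -0.9  0.3]
23.892990326043897
-4 [[327.2, 257.4], [329.5, 321.7], [330.3, 361.7]]
-2 [[327.2, 257.4], [329.5, 314.2], [330.4, 351.7]]
0 [[327.2, 257.4], [329.5, 306.5], [330.4, 341.3]]
2 [[327.2, 257.4], [329.6, 298.6], [330.5, 330.7]]
4 [[327.2, 257.4], [329.6, 290.7], [330.5, 319.8]]
6 [[327.2, 257.4], [329.6, 282.6], [330.6, 308.6]]
```

View pics/w20c.png

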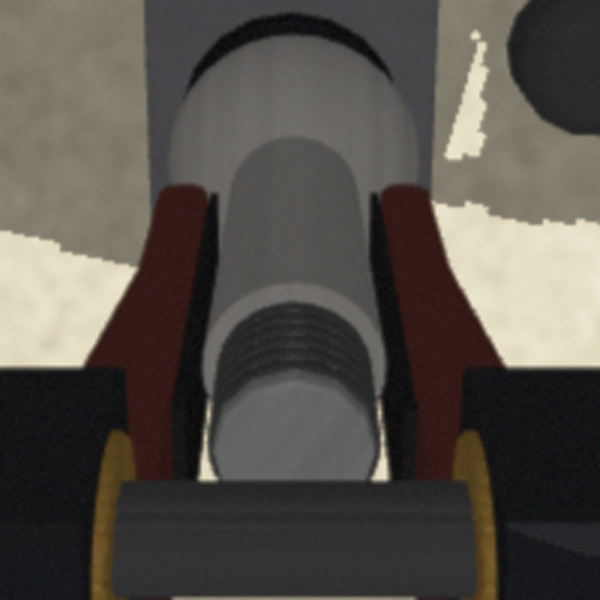

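Call:
arm_command:
  increments:
    - [[0,0,0],0]
    - [[0,0,0],0]
    - [[0,0,0],0]
    - [[0,0,-0.5],0]
    - [[0,0,-1],0]
    - [[0,0,-1.5],0]
    - [[0,0,-2],0]
    - [[0,0,-1.5],0]
    - [[0,0,-1],0]
    - [[0,0,0],0]
  gripper: 0

```text
t: 19.65
ee_pos: [563.6, -14.0, 163.8]
orientation: [-1.923, -2.45, 0.026]
ft_force: [-0.2, -0.3, -2.6]
width: 23.5
```

Run:
```python
from h import *
wshot("w21");print(get_obs()["width"],get_obs()["moment"].round(2))
cv2.imwrite("pics/w21c.png",cv2.resize(cv2.imread("pics/w21.png")[210:410,230:430],None,fx=3,fy=3,interpolation=cv2.INTER_CUBIC))
import json
s,o=here()
print(json.dumps(plan(s,[(568,280,165,105.4,14)],1)[0]))
```

```text
19.65 [563.6 -14.  163.8] 103.73 [-0.2 -0.3 -2.6]
23.555450273489686 [ 0.11 -0.14  0.01]
[[[2.0, 0.5, -0.0], -0.1], [[2.1, 0.6, -0.0], -0.1], [[2.0, 0.5, -0.0], -0.2], [[2.0, 0.6, -0.1], -0.1], [[2.0, 0.5, 0.0], -0.1], [[2.1, 0.6, 0.0], -0.1], [[2.0, 0.5, 0.0], -0.1], [[2.0, 0.6, -0.0], -0.2], [[2.0, 0.5, -0.0], -0.1], [[2.1, 0.6, -0.0], -0.1], [[2.0, 0.6, -0.0], -0.1], [[2.0, 0.6, -0.1], -0.1], [[2.0, 0.5, 0.0], -0.1], [[2.0, 0.6, 0.0], -0.2]]
```

View pics/w21c.png

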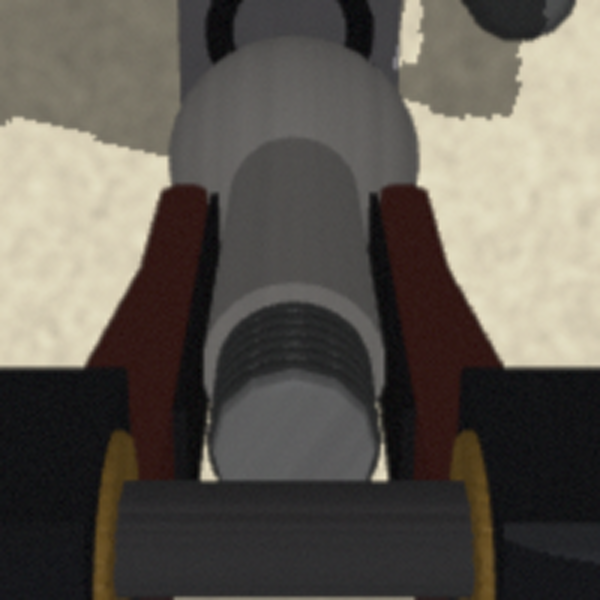

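```bash
cat >> h.py <<'E'
def studfit(shoulder_v,tip_v,balltop_v,ballw):
    prm=camera_params("wrist");I=np.linalg.inv(prm["T_tool_cam"]);K=prm["K"]
    a=np.linspace(0,np.pi,61);A,B=np.meshgrid(a,2*a);S=26*np.stack([np.sin(A)*np.cos(B),np.sin(A)*np.sin(B),np.cos(A)],-1).reshape(-1,3)
    def pj(P):
        c=(I[:3,:3]@np.atleast_2d(P).T).T+I[:3,3];return (K@(c/c[:,2:]).T).T[:,:2]
    def f(p):
        y,z,th=p;u=np.array([0,-np.sin(th),-np.cos(th)]);w=np.array([0,np.cos(th),-np.sin(th)])
        b=np.array([0,y,z]);q=pj(b+S)
        return [pj(b+88*u-12*w)[0,1]-shoulder_v,pj(b+108*u-9.5*w)[0,1]-tip_v,q[:,1].min()-balltop_v,(np.ptp(q[:,0])-ballw)]
    r=least_squares(f,[0,54,0.],x_scale=[1,1,.05]);return r.x,r.fun
E
python3 - <<'E'
from h import *
x,e=studfit(304.3,333.3,221.7,83);print("ball tool y,z, tilt deg(tip to -y)",x[:2].round(1),np.degrees(x[2]).round(2),np.round(e,1))
T=R.from_rotvec(get_obs()["orientation"]).as_matrix();print(T.round(4).tolist()); 
u=T@np.array([0,-np.sin(x[2]),-np.cos(x[2])]);print("stud axis",u.round(3)); print("ball-TCP world",T@np.array([0,x[0],x[1]]))
E
```

```text
ball tool y,z, tilt deg(tip to -y) [ 7.9 58.3] 4.41 [-1.   0.8  0.3 -0.3]
[[-0.2374, 0.9708, -0.0329], [0.9713, 0.2377, 0.0038], [0.0115, -0.031, -0.9995]]
stud axis [-0.042 -0.022  0.999]
ball-TCP world [  5.73347209   2.09493912 -58.54911575]
```

Call:
arm_command:
  increments:
    - [[1.0,0.3,0],0]
    - [[2.0,0.5,0],-0.1]
    - [[2.2,0.5,0],-0.1]
    - [[2.2,0.6,0],-0.2]
    - [[2.2,0.6,0],-0.2]
    - [[2.2,0.6,0],-0.2]
    - [[2.2,0.6,0],-0.2]
    - [[2.2,0.6,0],-0.2]
    - [[2.2,0.6,0],-0.2]
    - [[2.2,0.6,0],-0.1]
    - [[2.0,0.6,0],-0.1]
    - [[1.8,0.5,0],0]
    - [[1.4,0.4,0],0]
    - [[0.8,0.3,0],0]
    - [[0.4,0,0],0]
    - [[0,0,0],0]

```text
t: 21.3
ee_pos: [554.9, 283.7, 148.8]
orientation: [-1.876, -2.463, 0.055]
ft_force: [0.4, -0.1, -3.2]
width: 23.7
```

Run:
```python
from h import *
wshot("w22")
import json
s,o=here()
print(json.dumps(plan(s,[(565.5,278.5,130,105.4,5)],2)[0]))
for n,(x,y,w,h) in {"scene":(380,80,200,200),"top":(100,160,160,160)}.items():
    im=get_image(n)[:,:,::-1];cv2.imwrite(f"pics/{n}22.png",cv2.resize(im[y:y+h,x:x+w],None,fx=3,fy=3,interpolation=cv2.INTER_CUBIC))
```

```text
21.3 [554.9 283.7 148.8] 105.37 [ 0.4 -0.1 -3.2]
[[[-0.15, 0.18, 0.38], -0.0], [[-0.15, 0.17, 0.37], -0.0], [[-0.15, 0.18, 0.38], -0.0], [[-0.15, 0.18, 0.37], -0.0], [[-0.14, 0.18, 0.38], -0.0]]
```

View pics/w22.png

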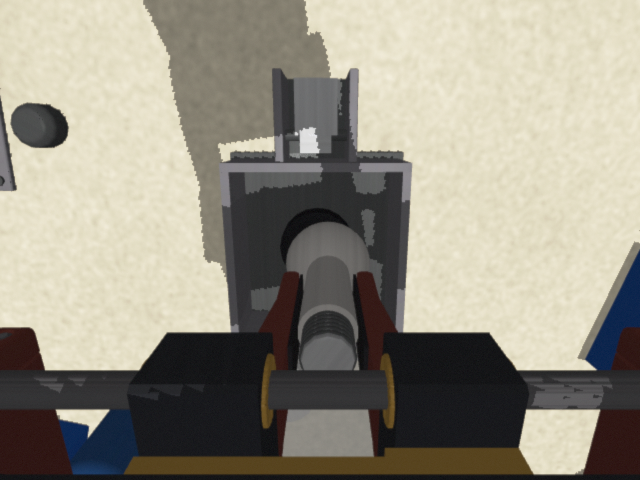

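View pics/scene22.png

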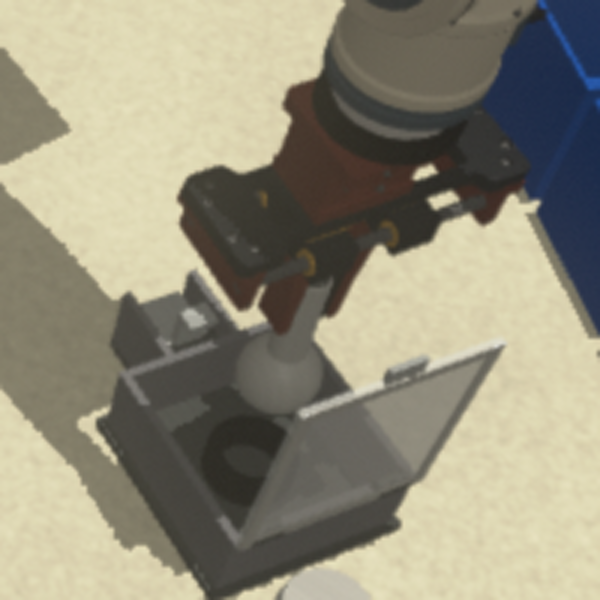

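Run:
```python
from h import *
x=[7.9,58.3,np.radians(4.41)]
o=get_obs();T=R.from_rotvec(o["orientation"]).as_matrix();print("toolz",T[:,2].round(4))
u=T@np.array([0,-np.sin(x[2]),-np.cos(x[2])]);print("stud axis",u.round(3),np.arccos(u[2])); off=T@np.array([0,x[0],x[1]]);print("ball-TCP",off)
print("ball now",o["ee_pos"]+off)
cv2.imwrite("pics/w22c.png",cv2.resize(cv2.imread("pics/w22.png")[140:390,210:430],None,fx=2.4,fy=2.4,interpolation=cv2.INTER_CUBIC))
```

```text
toolz [-5.670e-02 -6.000e-04 -9.984e-01]
stud axis [-0.017 -0.02   1.   ] 0.026337978584783563
ball-TCP [  4.29920553   2.052007   -58.63962908]
ball now [559.59690174 284.88698427  90.44623247]
```

View pics/w22c.png

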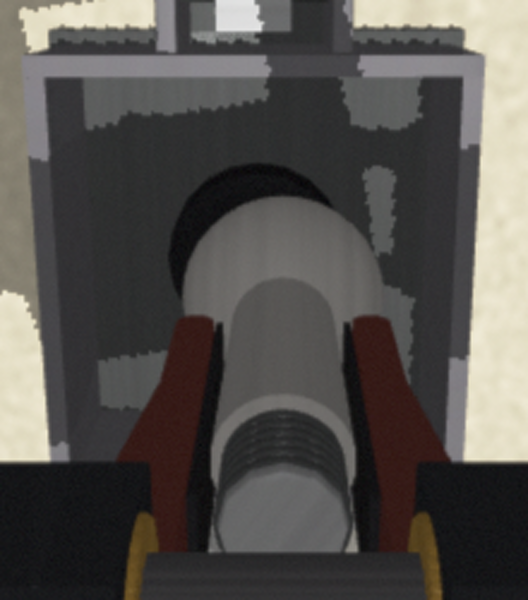

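View pics/top22.png

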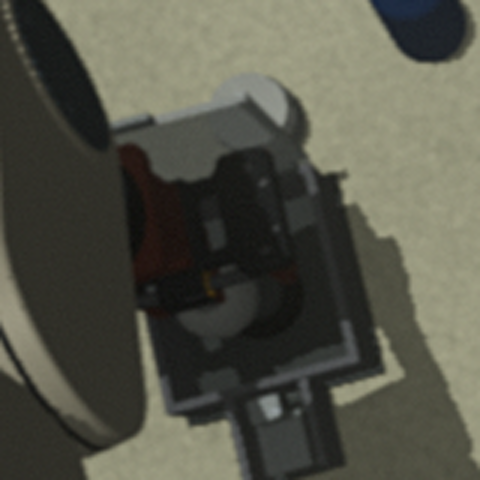

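Call:
arm_command:
  increments:
    - [[-0.3,0.3,0],0]
    - [[-0.3,0.4,0],0]
    - [[-0.2,0.3,0],0]
    - [[0,0,0],0]
    - [[0,0,0],0]

```text
t: 21.95
ee_pos: [569.1, 275.0, 148.9]
orientation: [-1.882, -2.46, 0.053]
ft_force: [0.1, 0.3, -3.7]
width: 23.7
```

Run:
```python
from h import *
wshot("w23")
x=[7.9,58.3,np.radians(4.41)]
o=get_obs();T=R.from_rotvec(o["orientation"]).as_matrix();u=T@np.array([0,-np.sin(x[2]),-np.cos(x[2])]);off=T@np.array([0,x[0],x[1]]);print("ball now",o["ee_pos"]+off,u.round(3))
cv2.imwrite("pics/w23c.png",cv2.resize(cv2.imread("pics/w23.png")[140:390,210:430],None,fx=2.4,fy=2.4,interpolation=cv2.INTER_CUBIC))
prm=camera_params("wrist")
for p in ([570.5,280.2,.269],[569,279.8,.269]):
  print(wproj(o["ee_pos"],o["orientation"],body(p,[(-70,-65,60),(-70,65,60),(0,0,28),(-30,0,28),(0,-30,28)]),prm).round(1).tolist())
```

```text
21.95 [569.1 275.  148.9] 105.13 [ 0.1  0.3 -3.7]
ball now [573.42573928 277.09408215  90.26346309] [-0.018 -0.02   1.   ]
[[235.4, 145.7], [431.4, 144.4], [332.7, 234.6], [332.6, 197.0], [294.7, 234.9]]
[[235.3, 143.3], [431.6, 142.0], [332.7, 232.7], [332.6, 195.0], [294.7, 233.0]]
```

View pics/w23c.png

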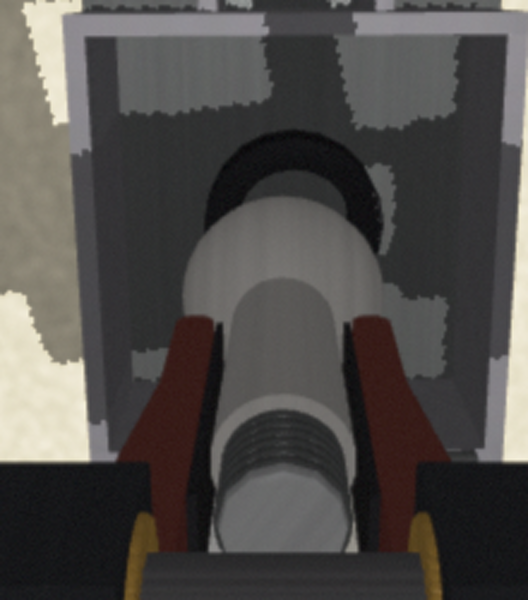

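Call:
arm_command:
  increments:
    - [[0.2,-0.1,0.5],0]
    - [[0.1,0,0.8],0]
    - [[0,0,0.9],0]
    - [[0,0,0.8],0]
    - [[0,0,0.3],0]
    - [[0,0,0],0]
    - [[0,0,0],0]

```text
t: 22.7
ee_pos: [563.8, 278.0, 111.8]
orientation: [-1.88, -2.459, 0.057]
ft_force: [0.0, -0.2, -1.8]
width: 23.4
```

Run:
```python
from h import *
wshot("w24")
x=[7.9,58.3,np.radians(4.41)]
o=get_obs();T=R.from_rotvec(o["orientation"]).as_matrix();u=T@np.array([0,-np.sin(x[2]),-np.cos(x[2])]);off=T@np.array([0,x[0],x[1]]);print("ball now",o["ee_pos"]+off,u.round(3))
cv2.imwrite("pics/w24c.png",cv2.resize(cv2.imread("pics/w24.png")[140:390,210:430],None,fx=2.4,fy=2.4,interpolation=cv2.INTER_CUBIC))
prm=camera_params("wrist")
for p in ([570.5,280.2,.269],):
  print(wproj(o["ee_pos"],o["orientation"],body(p,[(-70,-65,60),(-70,65,60),(0,0,28),(-30,0,28),(0,-30,28),(0,0,45.7)]),prm).round(1).tolist())
im=get_image("scene")[:,:,::-1];x,y,w,h=380,80,200,200;cv2.imwrite(f"pics/scene24.png",cv2.resize(im[y:y+h,x:x+w],None,fx=3,fy=3,interpolation=cv2.INTER_CUBIC))
```

```text
22.7 [563.8 278.  111.8] 105.18 [ 0.  -0.2 -1.8]
ball now [568.06031063 280.00674701  53.22441144] [-0.016 -0.019  1.   ]
[[214.0, 155.4], [441.9, 154.1], [328.1, 254.5], [327.9, 212.4], [285.1, 254.9], [328.5, 262.9]]
```

View pics/w24c.png

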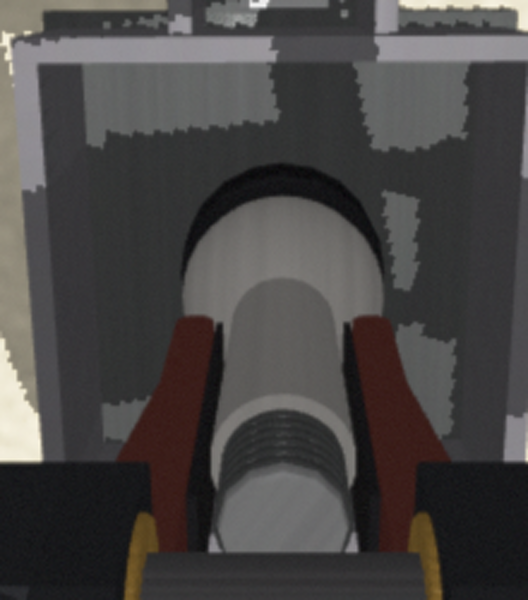

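View pics/scene24.png

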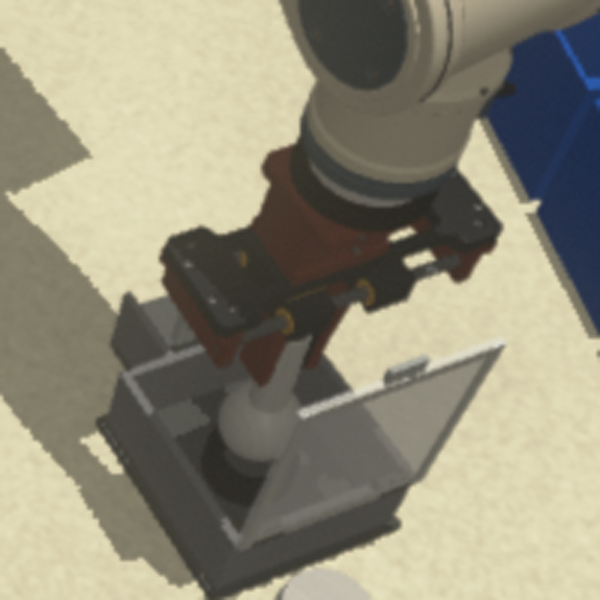

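Call:
arm_command:
  increments:
    - [[0,0.1,0.2],0]
    - [[0,0.1,0.2],0]
    - [[0,0,0.2],0]
    - [[0,0,0],0]

```text
t: 23.2
ee_pos: [566.5, 278.9, 106.6]
orientation: [-1.881, -2.46, 0.053]
ft_force: [-0.1, 0.5, -2.7]
width: 23.4
```

Call:
arm_command:
  increments:
    - [[0,0,0.2],0]
    - [[0,0,0.1],0]
    - [[0,0,0],0]

```text
t: 23.5
ee_pos: [566.3, 278.8, 103.3]
orientation: [-1.881, -2.46, 0.053]
ft_force: [-0.6, 0.1, -2.5]
width: 23.7
```

Call:
arm_command:
  increments:
    - [[0,0,0.1],0]
    - [[0,0,0.1],0]
    - [[0,0,0],0]

```text
t: 23.8
ee_pos: [566.2, 278.9, 101.2]
orientation: [-1.881, -2.46, 0.053]
ft_force: [-0.3, 0.7, -3.7]
width: 23.6
```

Call:
arm_command:
  increments:
    - [[0,0,0.1],0]
    - [[0,0,0.1],0]
    - [[0,0,0],0]

```text
t: 24.1
ee_pos: [567.0, 279.2, 99.7]
orientation: [-1.882, -2.461, 0.05]
ft_force: [-0.6, -0.3, -2.2]
width: 23.5
```

Call:
arm_command:
  increments:
    - [[0,0,0.1],0]
    - [[0,0,0],0]

```text
t: 24.3
ee_pos: [567.3, 279.3, 99.3]
orientation: [-1.882, -2.462, 0.049]
ft_force: [0.0, -0.4, -1.6]
width: 23.6
```

Run:
```python
from h import *
wshot("w25")
cv2.imwrite("pics/w25c.png",cv2.resize(cv2.imread("pics/w25.png")[140:390,210:430],None,fx=2.4,fy=2.4,interpolation=cv2.INTER_CUBIC))
o=get_obs()
prm=camera_params("wrist")
for p in ([570.5,280.2,.269],):
  print(wproj(o["ee_pos"],o["orientation"],body(p,[(0,0,28),(0,0,45.7)]),prm).round(1).tolist())
im=get_image("scene")[:,:,::-1];x,y,w,h=410,160,110,110;cv2.imwrite(f"pics/scene25.png",cv2.resize(im[y:y+h,x:x+w],None,fx=5,fy=5,interpolation=cv2.INTER_CUBIC))
```

```text
24.3 [567.3 279.3  99.3] 105.18 [ 0.  -0.4 -1.6]
[[327.8, 254.6], [328.2, 263.6]]
```

View pics/w25c.png

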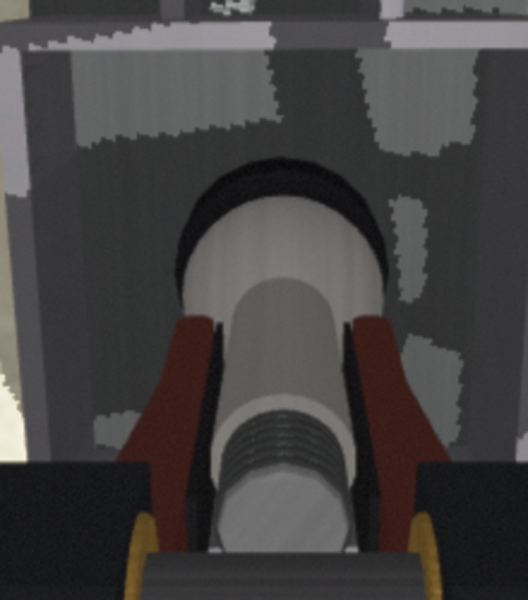

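View pics/scene25.png

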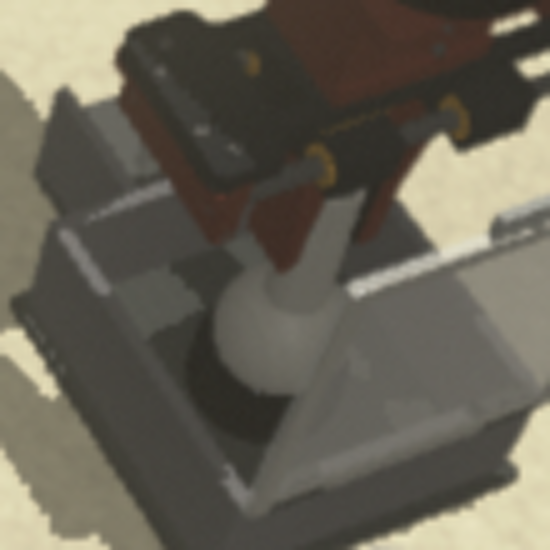

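Call:
arm_command:
  increments:
    - [[0,0,0.1],0]
    - [[0,0,0.1],0]
    - [[0,0,0],0]

```text
t: 24.7
ee_pos: [567.4, 279.4, 99.3]
orientation: [-1.882, -2.462, 0.049]
ft_force: [-0.5, 0.2, -1.1]
width: 23.6
```

Call:
arm_command:
  increments:
    - [[0,0,0.2],0]
    - [[0,0,0.2],0]

```text
t: 24.9
ee_pos: [568.1, 279.7, 98.8]
orientation: [-1.882, -2.463, 0.046]
ft_force: [-4.8, -4.6, 20.4]
width: 23.4
```

Run:
```python
from h import *
o=get_obs();print(o["ee_pos"],o["ft_force"],o["moment"],o["joint_torque"].round(1))
```

```text
[568.06562117 279.6528377   98.76356584] [-4.79736678 -4.56935707 20.44898656] [-0.79212536  1.26303549  0.00920746] [  0.4 -48.4 -20.7   0.2  -2.3  -0. ]
```

Call:
arm_command:
  increments:
    - [[0,0,-0.1],0]
    - [[0,0,0],0]
    - [[0,0,0],0]

```text
t: 25.2
ee_pos: [567.6, 279.5, 99.5]
orientation: [-1.882, -2.462, 0.047]
ft_force: [-0.6, -0.7, 0.2]
width: 23.5
```

Call:
arm_command:
  increments:
    - [[0,0,0],0]
    - [[0,0,0],0]
    - [[0,0,0],0]
    - [[0,0,0],0]
  gripper: 0.3

```text
t: 25.6
ee_pos: [568.0, 279.7, 98.9]
orientation: [-1.882, -2.463, 0.046]
ft_force: [0.3, -0.1, -0.7]
width: 26.4
```

Run:
```python
from h import *
wshot("w26")
cv2.imwrite("pics/w26c.png",cv2.resize(cv2.imread("pics/w26.png")[140:390,210:430],None,fx=2.4,fy=2.4,interpolation=cv2.INTER_CUBIC))
```

```text
25.6 [568.  279.7  98.9] 105.19 [ 0.3 -0.1 -0.7]
```

View pics/w26c.png

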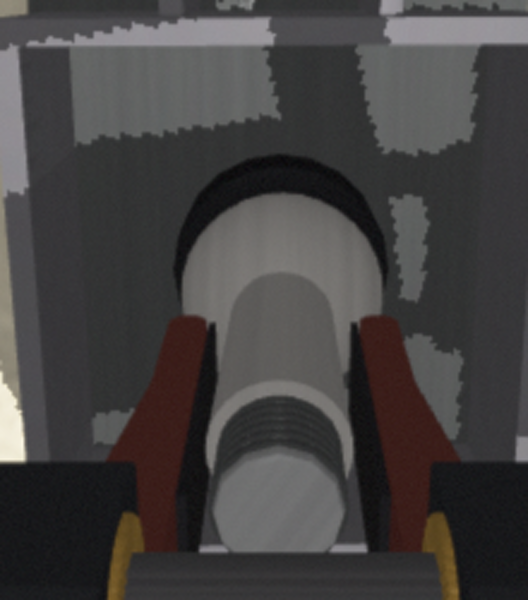

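Run:
```python
from h import *
x,e=studfit(298.3,327.5,220,83);print(x[:2].round(1),np.degrees(x[2]).round(2),np.round(e,1))
o=get_obs();T=R.from_rotvec(o["orientation"]).as_matrix();u=T@np.array([0,-np.sin(x[2]),-np.cos(x[2])]);print("axis",u.round(3),"ball",o["ee_pos"]+T@np.array([0,x[0],x[1]]))
```

```text
[ 6.6 58.2] 5.06 [-0.2  0.2  0.1 -0.1]
axis [-0.034 -0.025  0.999] ball [571.37481638 281.52872178  40.47395566]
```

Call:
arm_command:
  increments:
    - [[0,0,0],0]
    - [[0,0,0],0]
    - [[0,0,0],0]
    - [[0,0,0],0]
    - [[0,0,0],0]
    - [[0,0,0],0]
    - [[0,0,0],0]
  gripper: 0.34

```text
t: 26.35
ee_pos: [568.1, 279.8, 99.0]
orientation: [-1.882, -2.463, 0.046]
ft_force: [0.9, 0.7, 0.1]
width: 29.4
```

Run:
```python
from h import *
wshot("w27")
cv2.imwrite("pics/w27c.png",cv2.resize(cv2.imread("pics/w27.png")[140:390,210:430],None,fx=2.4,fy=2.4,interpolation=cv2.INTER_CUBIC))
```

```text
26.35 [568.1 279.8  99. ] 105.19 [0.9 0.7 0.1]
```

View pics/w27c.png

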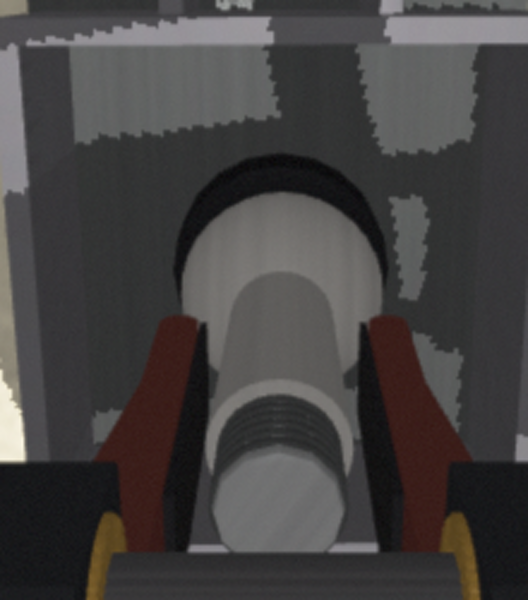

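Call:
arm_command:
  increments:
    - [[0,0,0],0]
    - [[0,0,0],0]
    - [[0,0,0],0]
    - [[0,0,0],0]
    - [[0,0,-0.5],0]
    - [[0,0,-1.5],0]
    - [[0,0,-2],0]
    - [[0,0,-2.5],0]
    - [[0,0,-2.5],0]
    - [[0,0,-2.5],0]
    - [[0,0,-2.0],0]
    - [[0,0,-1],0]
    - [[0,0,0],0]
    - [[0,-2,-1],0]
    - [[0,-3,-1],0]
    - [[0,-3,0],0]
    - [[0,-3,0],0]
    - [[0,-2,0],0]
    - [[0,0,0],0]
    - [[0,0,0],0]
  gripper: 0.65

```text
t: 28.4
ee_pos: [445.7, 243.0, 279.7]
orientation: [-1.883, -2.462, 0.049]
ft_force: [-0.1, 0.2, 0.3]
width: 57.1
```

Run:
```python
from h import *
wshot("w28")
im=get_image("scene")[:,:,::-1];cv2.imwrite("pics/scene28f.png",im);x,y,w,h=400,140,140,140;cv2.imwrite(f"pics/scene28.png",cv2.resize(im[y:y+h,x:x+w],None,fx=4.2,fy=4.2,interpolation=cv2.INTER_CUBIC))
s=np.array([570.5,280.2,45.7])
print(proj("scene",[s,s+[0,0,88],s+[0,0,108]]).round(1).tolist())
d=np.load("w28.npz");print(wproj(d["pos"],d["rv"],[s,s+[0,0,88],s+[0,0,108]],camera_params("wrist")).round(1).tolist())
```

```text
28.4 [445.7 243.  279.7] 105.17 [-0.1  0.2  0.3]
[[465.8, 225.3], [477.3, 196.4], [480.1, 189.3]]
[[328.6, 314.1], [330.2, 357.9], [330.7, 370.9]]
```

View pics/w28.png

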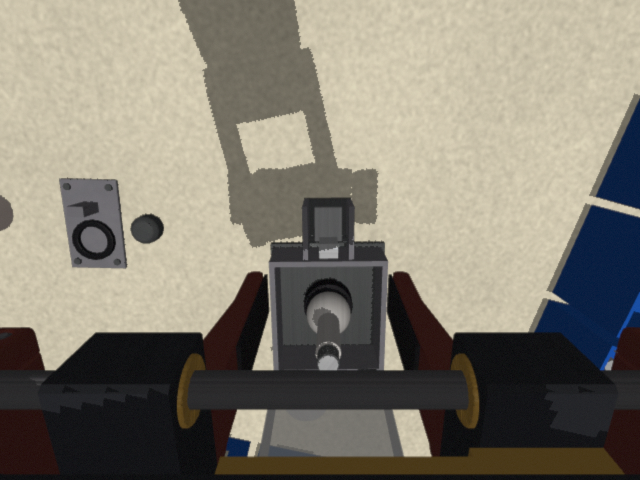

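View pics/scene28.png

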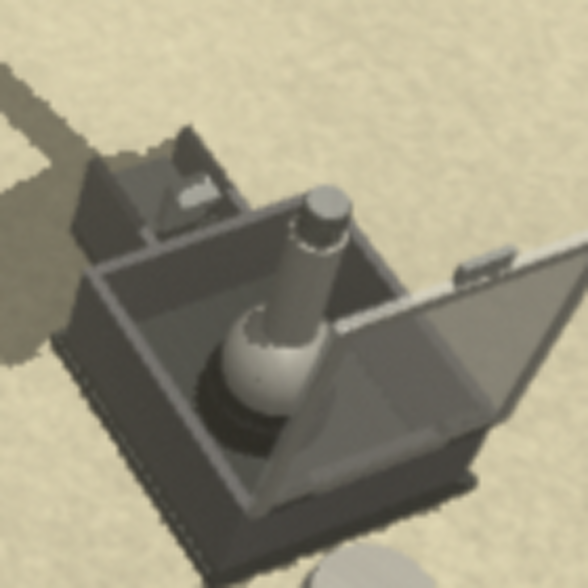

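View pics/scene28f.png

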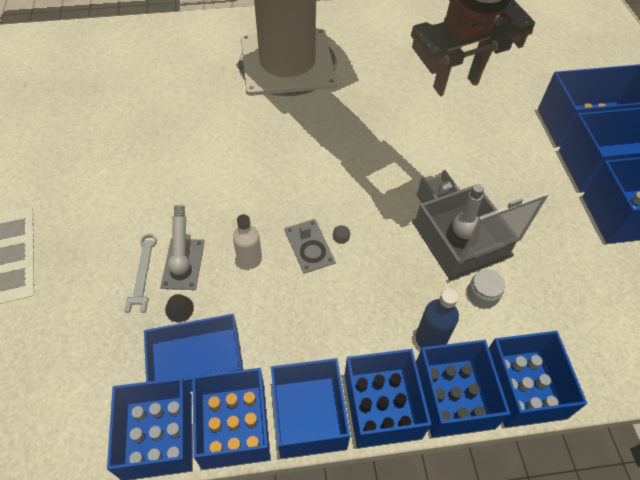

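Run:
```python
from h import *
p=[570.5,280.2,.269]
for a in (1.2,1.4,1.6):
    print(a,proj("scene",body(p,[(70-140*np.cos(a),y,60+140*np.sin(a)) for y in (-65,65)])).round(1).tolist())
print("observed", (400+338/4.2,140+328/4.2),"right ~ (545,196)")
```

```text
1.2 [[458.4, 195.4], [524.5, 172.1]]
1.4 [[468.3, 204.7], [535.5, 180.6]]
1.6 [[478.0, 216.8], [546.1, 191.9]]
observed (480.4761904761905, 218.09523809523807) right ~ (545,196)
```

The lid is at about 1.6 rad, the stud is standing, and the arm is clear. Handing in.

Run:
```python
from h import *
print(close_job())
```

```text
the job is handed in; nothing more can be done
None
```

The catch is pressed, the lid is open, and the large stud stands by itself in the ring seat, ball down. I handed the job in at about 28.5 s; no verdict is reported.

**How it went:**
- **Catch:** I pressed it with closed fingers until it met its stop (about 28 N for a moment), and the lid sprang open.
- **Swinging the stud upright:** The tool can only point down, so I had to swing the stud up in its own rest with a light grip. The first try with a full grip lifted it without turning. In the second, the ball rode out of its ring; loosening the grip let it settle back in and stand nearly upright.
- **Placing:** I regripped the stud nearly vertical and lowered it slowly into the seat. Pressing it home peaked at about 20 N at the wrist; I eased that off before releasing.

**Last checks:**
- **Lid:** its corners in the scene picture match about 1.6 rad.
- **Ball:** in the scene picture it is within about 1 pixel of the expected seated place. The wrist-camera fit put it 1–2 mm off sideways but about 5 mm too low. I put that down to calibration, as the same fit had read about 4 mm low before.
- **Tilt:** about 0.04 rad in the fit, and steady over 0.75 s after release. The tip sat about 2 pixels off the exactly vertical prediction.
- **Other things:** the small stud and the bystanders look unmoved. The arm was clear, with the wrist force near zero.

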